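# Dose beads through a sprung feeder gate

## Robot

A 6-joint arm with a two-finger parallel gripper is mounted at the origin on the work surface. World frame = base frame: x ahead of the robot, y to its left, z up, the work surface at z = 0. Lengths are in m, angles in rad, forces in N, time in s.
With the tool pointing down it reaches from about 0.25 to 0.775 m from the base axis. Payload 4 kg.
Tool frame: the origin (TCP) lies midway between the tips of the shut fingers; the grasp point (between the pads) lies 19 mm behind it (robot.pinch_z is the distance from the TCP to the grasp point, in m); x points along the fingers, y is the direction in which the jaws open and shut, and the axes are right-handed (so a half turn about x gives the same grasp; the last joint's range is limited). The gripper opens to 94 mm and grips with 3 to 60 N. Pads are 16 mm wide; open, the fingers measure 119 mm over their backs; the gripper's body (75 mm by 177 mm) begins 78 mm behind the grasp point.
Start: joints at [0.998, 0.087, 1.371, -0, 1.684, -0.103], TCP at [0.249, 0.49, 0.206] pointing down, gripper open.
Joint ranges: [-3.1, 3.1], [-0.76, 2.03], [0.27, 2.55], [-1.08, 4.22], [0.17, 2.65], [-2.57, 2.57]. Speed limits (rad/s): [2.79, 2.79, 3.14, 3.14, 3.14, 3.14].

## Interface

Orientations are given as [roll, pitch, yaw] about the fixed x, y, z axes, in that order (R = Rz(yaw) Ry(pitch) Rx(roll)).
In Python, from bench import robot, imaging gives the robot as it stands. The module is installed in compiled form; this text tells all that it offers.
- The arm moves only by the tool drive_tool, never from a script. Its argument "commands" is a list that holds one entry, the list of rows, each a list of 4 numbers: the shift along the tool's x, y, z as a fraction of full scale, then the turn about the tool's x as a fraction of full scale. A call has 1 to 20 rows; each row shifts and turns the commanded pose from where the row before left it, along the tool's axes as they then stand; what a row does not reach is not made up. Full scale, the value 1, is 0.25 m for a shift and 360 degrees for a turn. A row lasts 1/10 s, in which the tool goes at most 50 mm and 8.59 degrees, less where a joint would pass 70% of its speed; a pose out of reach is approached as far as the arm can. A call with a number of a shift or a turn outside -1 to 1 is refused whole. A call with a gripper value outside its range is refused whole. "grip" is the opening, from 0 (shut) to 1 (fully open), set as the call begins (left out, the last holds). The fingers move at their own pace and stop on an object; the grip force is fixed at half the most. Time passes only in rows, so rows that do not move let the fingers close. It gives the time, the measured TCP pose, the force and the opening at its end, in the units of the state.
- robot.get_obs(): the state, without advancing time (a new reading comes with each control period).
- imaging.snapshot(name): name is "side" or "top" or "wrist"; returns a dict with "pixels" (480x640x3 uint8, red, green, blue), "z_map" (480x640 float32, m along the optical axis (not along the pixel's ray), 0 where there is no reading), "mtx" (3x3 intrinsics, pixels), "extrinsics" (4x4, takes a point from world to camera coordinates). Camera axes: x right, y up, looking along -z (the intrinsics and any distortion apply to the point x, -y, -z); pixel columns grow to the right and rows downward; lengths in m; the calibration is good to about 2 mm. A picture is of the moment at which its call begins.
- robot.close_job(): hands the job in, once; it reports no verdict.
The state is a dict: "time": time; "joint_positions": joint angles; "qvel": joint speeds; "joint_torque": joint torques, N m; "tool_pos": TCP position; "ee_rot": TCP orientation; "wrist_force": force on the tool from outside, world axes, zero at the start; "wrist_torque": the same for the moment, N m; "width": finger opening in m.
Only numpy, scipy, OpenCV 4.12 (cv2) and the standard library are available. Lean on these libraries where they do the work, as an engineer would, in place of code of your own. Each camera call takes 0.05 s, during which the arm holds its last target.

## Task

Take the scoop, scoop beads from the grey tray and tip at least two of them into the feeder's hopper while its gate is shut, without touching the beads with the fingers; then set the scoop down on the bench or back in the tray. Then raise the sprung gate by its red handle to half of its travel, never wide open, so that at least two beads roll into the catch box, and finish while still holding the gate at half. Leave the other things on the bench where they are.

Things in the scene. Friction and masses are not known exactly. Their poses are not given: they have to be found in the camera images.
- feeder: Fixed blue bead feeder, footprint 150 x 300 mm, built along its own y axis; z up. Origin: on the bench under the hopper. From +y to -y: open-topped hopper, lift gate (at y = -55 mm), open white catch box. A chute slopes down 21 degrees towards -y as the hopper's floor. Two steel guide posts 212 mm high stand at x = +-66 mm, y = -55 mm, beside the gate.
- hopper_mouth (a point): Centre of the hopper's open mouth, level with its rim, 165 mm above the bench; axes as the feeder's, whose origin is 5 mm towards -y. The mouth spans x +-57 mm and, from this point, y -58 to +64 mm; the +x wall is clear plastic. The chute below is 108 mm above the bench at the back (+y) and 62 mm at the gate.
- catch_box (a point): Centre of the catch box floor, 6 mm above the bench, at feeder y = -148 mm. Inside 122 mm along x, 112 mm along y; walls 62 mm high, the one under the chute 42 mm.
- gate (a joint): Lift of the sprung gate in m: 0 = shut (down), 0.06 = fully raised, half travel = 0.03 (the gate's red top edge is then level with the yellow bands on the guide posts). A spring pulls it shut: about 4 N to start it, 10 N at half, 16 N at the top. It snaps shut when let go.
- gate_grip (a point): Centre of the red block handle on top of the gate; it rises with the gate. The block is 34 mm along x, 22 mm along y (the feeder's axes), 40 mm high and stands clear above the thin gate plate; centre 193 mm above the bench when shut.
- tray: Fixed grey supply tray; origin on the bench under its centre. Inside it is 78 mm wide (y); walls 5 mm thick and 45 mm high, 65 mm around the -x end; floor 5 mm above the bench. Flat floor from x = -83 to +110 mm; from there a 45 degree ramp rises to 35 mm above the bench at the -x end wall (x = -112 mm). The beads lie at the -x end, the scoop at the +x end.
- scoop_grip (a point): Place to grip the loose scoop: on its upright red handle, a square post 22 x 22 mm whose top is 25 mm above this point. Axes: -x towards the scoop's open front edge, z up along the handle. The scoop's underside is 90 mm below this point, the front edge 94 mm towards -x, the back wall 11 mm towards -x.
- bead0_center (a point): Centre of a loose round stone bead, green, 20 mm diameter, 13 g, polished and slippery; it rolls freely.
- bead1_center (a point): Centre of a loose round stone bead, blue, 20 mm diameter, 13 g, polished and slippery; it rolls freely.
- bead2_center (a point): Centre of a loose round stone bead, amber, 20 mm diameter, 13 g, polished and slippery; it rolls freely.
- bead3_center (a point): Centre of a loose round stone bead, brick red, 20 mm diameter, 13 g, polished and slippery; it rolls freely.
- bead4_center (a point): Centre of a loose round stone bead, white, 20 mm diameter, 13 g, polished and slippery; it rolls freely.
- jar: Bystander, loose: amber jar with steel lid, 70 mm across, 100 mm high; origin at its underside. Leave it where it is.
- bar: Bystander, loose: brick-red bar of polishing compound, 90 x 35 x 30 mm; origin at its underside. Leave it where it is.
- brush: Bystander, loose: bench brush lying on its side; origin at its underside. Leave it where it is.
- cup: Bystander, loose: white cup, 72 mm across, 85 mm high; origin at its underside. Leave it where it is.
- bottle: Bystander, loose: white bottle with blue cap, 56 mm across, 140 mm high; origin at its underside. Leave it where it is.
- weight: Bystander, loose: small brass cylinder weight, 44 mm across, 35 mm high; origin at its underside. Leave it where it is.
- scoop: The loose sheet-metal scoop, about 150 g, standing in the tray with its open front towards the tray's -x (where the beads are). Origin: underside, centre of its floor (80 x 66 mm, 2.5 mm thick, side walls 26 mm high); axes as scoop_grip, which is 54 mm towards +x and 90 mm up.
There are look-alikes about, which are no part of the job. What is shaped like the scoop but pink is not meant.

How it is judged:
By the outcome, as a careful person would: the job done as asked, in the order asked, and still so for the second after the job is handed in, while the arm keeps its last pose, push and grip.
It also fails if it takes over 72 s, if anything falls off the work surface, if the arm or the gripper's body presses on something with over 40 N, if the wrist force passes 120 N, or if a joint passes its speed limit or range.

## Working session

There is one attempt and no reset: what is moved stays moved. The work goes in short steps, Python scripts to look and compute and a tool call to move; the robot and the scene stay as the last step left them, time stands still between calls to the robot, and variables do not carry over. Pictures are saved under pics/ and viewed, and the job is handed in when it is done.

Besides the shell and the picture viewer there is one more tool, called after "Request:" as name(argument=value, ...) on one line, values as JSON. drive_tool: Moves the arm, as the interface text tells. Shift numbers are shares of 0.25 m and turn numbers shares of 360 degrees, none past 1 either way. Its arguments: {"type":"object","properties":{"commands":{"type":"array","items":{"type":"array","items":{"type":"array","items":{"type":"number","minimum":-1,"maximum":1}}}},"grip":{"type":"number"}},"required":["commands"]}

```bash
mkdir -p pics; cat > h.py <<'E'
import numpy as np, cv2
from bench import robot, imaging
def snap(n,f):
    s=imaging.snapshot(n); np.savez('pics/'+f+'.npz',**{k:np.array(v) for k,v in s.items()})
    cv2.imwrite('pics/'+f+'.png',cv2.cvtColor(s['pixels'],cv2.COLOR_RGB2BGR)); return s
def world(s,u,v,z=None):
    K=s['mtx'];E=s['extrinsics']
    ray=np.array([(u-K[0,2])/K[0,0],-(v-K[1,2])/K[1,1],-1.])
    R=E[:3,:3];c=-R.T@E[:3,3];d=R.T@ray
    if z is None: t=float(s['z_map'][int(round(v)),int(round(u))])
    else: t=(z-c[2])/d[2]
    return c+t*d
def proj(s,p):
    q=s['extrinsics'][:3,:3]@np.array(p)+s['extrinsics'][:3,3]
    q=q*[1,-1,-1];K=s['mtx']; return K[0,0]*q[0]/q[2]+K[0,2],K[1,1]*q[1]/q[2]+K[1,2]
def load(f): return dict(np.load('pics/'+f+'.npz'))
def crop(f,x0,y0,x1,y1,k,o):
    im=cv2.imread('pics/'+f+'.png')[y0:y1,x0:x1]; cv2.imwrite('pics/'+o+'.png',cv2.resize(im,None,fx=k,fy=k,interpolation=cv2.INTER_CUBIC))
E
python3 - <<'E'
from h import *
snap('top','t0');snap('side','s0');o=robot.get_obs();print(o)
E
```

```text
{'time': 0.1, 'joint_positions': array([ 9.97904255e-01,  8.78732382e-02,  1.37208803e+00, -3.69832765e-05,
        1.68364137e+00, -1.03077928e-01]), 'qvel': array([ 0.00113941,  0.00023729, -0.00308564, -0.00055601,  0.00097684,
       -0.00013574]), 'joint_torque': array([ 2.75229635e-03, -3.41249478e+01, -3.03303838e+01,  7.20803509e-02,
        3.03387037e-02, -1.11395732e-04]), 'tool_pos': array([0.24872461, 0.48997766, 0.2044332 ]), 'ee_rot': array([-1.65558938,  1.56878601, -2.12540765]), 'wrist_force': array([-0.55243124,  0.1596155 , -0.85908589]), 'wrist_torque': array([0.0327738 , 0.01018464, 0.02934055]), 'width': 0.09385159717900787}
```

View pics/t0.png

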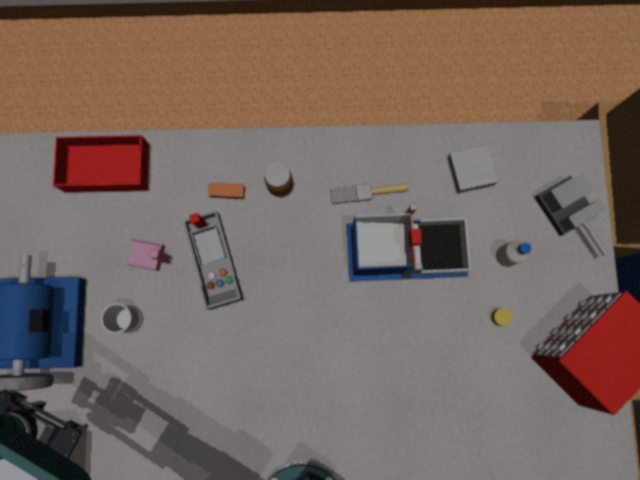

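View pics/s0.png

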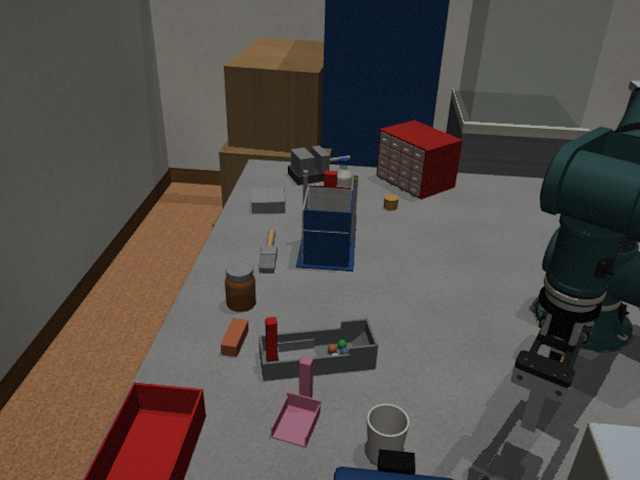

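The red-handled scoop is in the tray (top: handle at 195,220). The pink one outside the tray (top: 145,254) is the decoy. The feeder handle is at (416,237). I'll enlarge these areas to confirm.

```bash
python3 - <<'E'
from h import *
crop('t0',120,200,260,320,5,'c1');crop('t0',335,195,485,290,5,'c2')
s=load('t0');print(s['mtx'],s['extrinsics'])
for n,u,v in [('hand',195,218),('floor',212,246),('bead',211,276),('jar',278,172),('gate',416,237),('post',412,210)]:
  print(n,world(s,u,v))
E
```

```text
[[565.42953426   0.         309.49113722]
 [  0.         565.42953426 236.76051181]
 [  0.           0.           1.        ]] [[-0.01796536 -0.9997475  -0.01349773 -0.01867635]
 [ 0.98546074 -0.01998659  0.16872366 -0.64729735]
 [-0.16895083 -0.0102703   0.98557097 -1.33840863]
 [ 0.          0.          0.          1.        ]]
hand [0.68645311 0.23872411 0.11881781]
floor [0.63527914 0.21729619 0.0126912 ]
bead [0.55771347 0.21677425 0.02441207]
jar [0.80029723 0.04217842 0.1005204 ]
gate [ 0.61450647 -0.26428942  0.21290598]
post [ 0.67805157 -0.26123853  0.19743612]
```

View pics/c1.png

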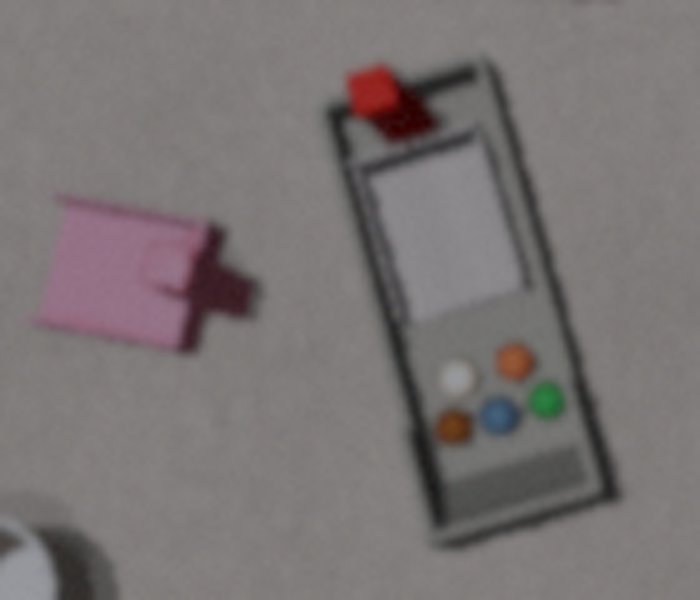

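View pics/c2.png

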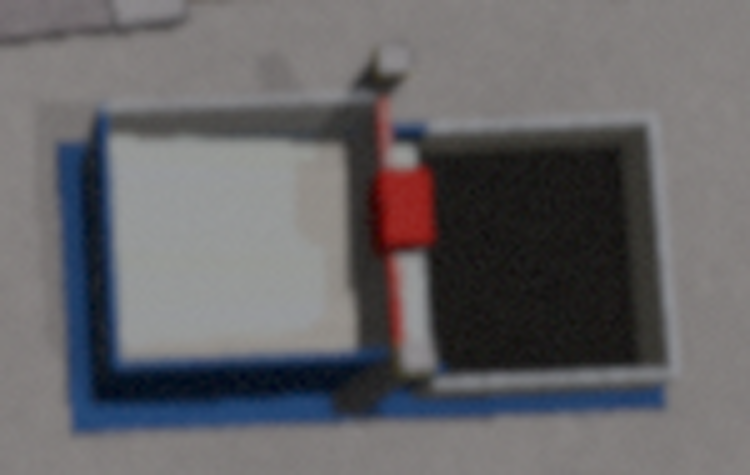

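```bash
python3 - <<'E'
from h import *
s=load('t0')
P=lambda c,z,o,k=5:world(s,o[0]+c[0]/k,o[1]+c[1]/k,z)[:2]
o=(120,200)
A=P((322,100),.045,o);B=P((487,60),.045,o);C=P((618,495),.065,o);D=P((436,547),.065,o)
print(A,B,C,D,np.linalg.norm(A-B),np.linalg.norm(C-D),np.linalg.norm(A-D),np.linalg.norm(B-C))
m1=(A+B)/2;m0=(C+D)/2;d=m1-m0;L=np.linalg.norm(d);print('axis',np.degrees(np.arctan2(d[1],d[0])),L)
# handle top z=.120
hs=[P(q,.120,o) for q in [(348,75),(388,66),(402,98),(362,112)]];print('handle',np.mean(hs,0),hs)
o2=(335,195)
for n,c,z in [('gh',[(380,172),(432,168),(436,242),(384,247)],.213),('rimL',[(103,103),(115,368)],.165),('rimR',[(378,98),(395,352)],.165),('base',[(60,143),(76,430),(664,407)],.005),('box',[(655,115),(672,372)],.068)]:
  q=[P(k,z,o2) for k in c];print(n,np.round(q,4).tolist(),np.mean(q,0))
for n,c in [('wh',(458,377)),('or',(515,361)),('gr',(546,400)),('bl',(499,414)),('br',(453,427))]: print(n,P(c,.015,o))
E
```

```text
[0.6974026  0.28125137] [0.71614368 0.19870145] [0.49649342 0.12999342] [0.47328492 0.21740861] 0.0846505621374871 0.09044362588211385 0.23303354218453057 0.23014567063474659
axis 16.63056469465974 0.23157055855392472
handle [0.6873023  0.23848668] [array([0.69372882, 0.25141669]), array([0.69769327, 0.23247671]), array([0.68207462, 0.22559516]), array([0.6757125 , 0.24445816])]
gh [[0.6315, -0.2542], [0.6328, -0.2769], [0.6001, -0.277], [0.5984, -0.2544]] [ 0.6157141  -0.26563422]
rimL [[0.6747, -0.1381], [0.5533, -0.1396]] [ 0.61402111 -0.13888529]
rimR [[0.6744, -0.2632], [0.5581, -0.2652]] [ 0.61626143 -0.26423686]
base [[0.6876, -0.1272], [0.5403, -0.131], [0.5462, -0.4266]] [ 0.59138818 -0.22826569]
box [[0.6833, -0.4147], [0.5571, -0.4147]] [ 0.62020094 -0.4146747 ]
wh [0.56017713 0.21703855]
or [0.56769215 0.18840597]
gr [0.5477488  0.17267227]
bl [0.54117319 0.19623111]
br [0.53509708 0.21926484]
```

```bash
cat >> h.py <<'E'
from scipy.spatial.transform import Rotation as Ro
def st():
    o=robot.get_obs();R=Ro.from_euler('xyz',o['ee_rot']).as_matrix();p=o['tool_pos'];g=p-R[:,0]*robot.pinch_z
    print('t %.2f tcp %s grip %s yang %.2f zang %.2f tilt %.3f q %s F %s w %.4f'%(o['time'],p.round(4),g.round(4),np.degrees(np.arctan2(R[1,1],R[0,1])),np.degrees(np.arctan2(R[1,2],R[0,2])),np.degrees(np.arccos(-R[2,0])),o['joint_positions'].round(3),o['wrist_force'].round(1),o['width']))
    return o,R,g
def to(target,zang,R=None,p=None):
    # total local shift fraction (tool axes as they stand) and turn fraction
    o=robot.get_obs();R0=Ro.from_euler('xyz',o['ee_rot']).as_matrix();g=o['tool_pos']-R0[:,0]*robot.pinch_z
    c=np.degrees(np.arctan2(R0[1,2],R0[0,2])); d=(zang-c+180)%360-180
    print('shift frac',((R0.T@(np.array(target)-g))/.25).round(4),'turn frac(about x)',round(-d/360,4))
E
python3 - <<'E'
from h import *
o,R,g=st();print(R.round(3),robot.pinch_z)
for z in (16.6,196.6): to([.687,.238,.25],z)
snap('wrist','w0')
E
```

```text
t 0.10 tcp [0.2487 0.49   0.2044] grip [0.2487 0.49   0.2232] yang 63.08 zang -26.92 tilt 0.115 q [ 0.998  0.088  1.372 -0.     1.684 -0.103] F [-0.6  0.2 -0.9] w 0.0939
[[-0.001  0.453  0.892]
 [-0.002  0.892 -0.453]
 [-1.    -0.002 -0.   ]] 0.0188
shift frac [-0.1072 -0.1054  2.0194] turn frac(about x) -0.1209
shift frac [-0.1072 -0.1054  2.0194] turn frac(about x) 0.3791
```

View pics/w0.png

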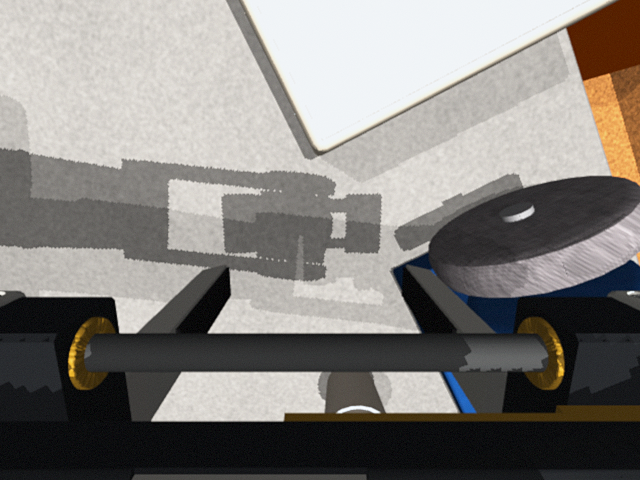

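Request:
drive_tool(commands=[[[-0.05, 0, 0, 0], [-0.08, 0, 0, 0], [-0.08, 0, 0, 0], [-0.08, 0, 0, 0], [0, 0, 0, 0.023], [0, 0, 0, 0.0236], [0, 0, 0, 0.0236], [0, 0, 0, 0.0236], [0, 0, 0, 0.0236], [0, 0, 0, 0.0236], [0, 0, 0, 0.0236], [0, 0, 0, 0.0236], [0, 0, 0, 0.0236], [0, 0, 0, 0.0236], [0, 0, 0, 0.0236], [0, 0, 0, 0.0236], [0, 0, 0, 0.0236], [0, 0, 0, 0.0236], [0, 0, 0, 0.0236], [0, 0, 0, 0.0236]]], grip=1)

```text
time: 2.15
tool_pos: [0.2491, 0.4905, 0.279]
ee_rot: [-2.4, 1.57, 1.038]
wrist_force: [0.2, -0.9, -0.5]
width: 0.0941
```

```bash
python3 - <<'E'
from h import *
st();to([.687,.238,.25],196.6)
E
```

```text
t 2.15 tcp [0.2491 0.4905 0.279 ] grip [0.249  0.4905 0.2978] yang -72.99 zang -162.99 tilt 0.061 q [0.998 0.084 1.229 0.    1.827 2.272] F [ 0.2 -0.9 -0.5] w 0.0941
shift frac [ 0.1913  1.4785 -1.3795] turn frac(about x) 0.0011
```

Request:
drive_tool(commands=[[[0, 0.04, -0.037, 0], [0, 0.092, -0.086, 0], [0, 0.092, -0.086, 0], [0, 0.092, -0.086, 0], [0, 0.092, -0.086, 0], [0, 0.092, -0.086, 0], [0, 0.092, -0.086, 0], [0, 0.092, -0.086, 0], [0, 0.092, -0.086, 0], [0, 0.092, -0.086, 0], [0, 0.092, -0.086, 0], [0, 0.092, -0.086, 0], [0, 0.092, -0.086, 0], [0, 0.092, -0.086, 0], [0, 0.092, -0.086, 0], [0, 0.092, -0.086, 0], [0, 0.06, -0.052, 0], [0, 0, 0, 0]]])

```text
time: 3.95
tool_pos: [0.6907, 0.2368, 0.2764]
ee_rot: [0.524, 1.569, -2.316]
wrist_force: [-0.1, 0.6, -0.6]
width: 0.0939
```

```bash
python3 - <<'E'
from h import *
st();to([.687,.238,.095],196.6);snap('wrist','w1')
E
```

```text
t 3.95 tcp [0.6907 0.2368 0.2764] grip [0.6907 0.2368 0.2952] yang -72.72 zang -162.72 tilt 0.102 q [ 2.530e-01  5.280e-01  6.740e-01 -1.000e-03  1.942e+00  1.522e+00] F [-0.1  0.6 -0.6] w 0.0939
shift frac [ 0.8009 -0.0096  0.0116] turn frac(about x) 0.0019
```

View pics/w1.png

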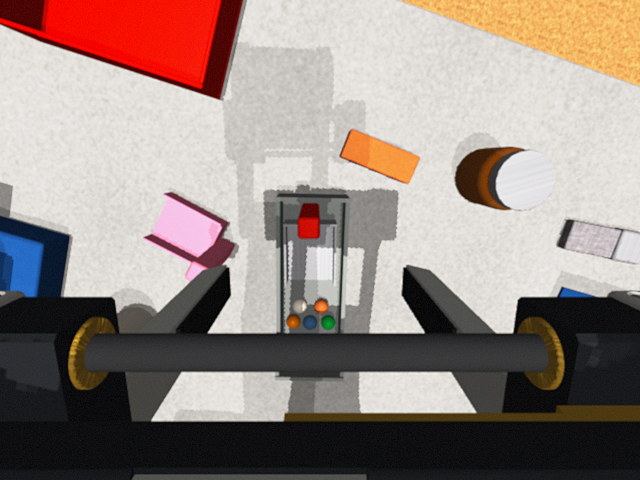

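The wrist view shows the grey tray at (277–348, 193–378), the red-handled scoop in it with handle top at (309,213), and the pink decoy outside at (185,230). I'll enlarge to confirm and measure.

```bash
python3 - <<'E'
from h import *
crop('w1',260,180,370,340,5,'c3')
E
```

```text
(no output)
```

View pics/c3.png

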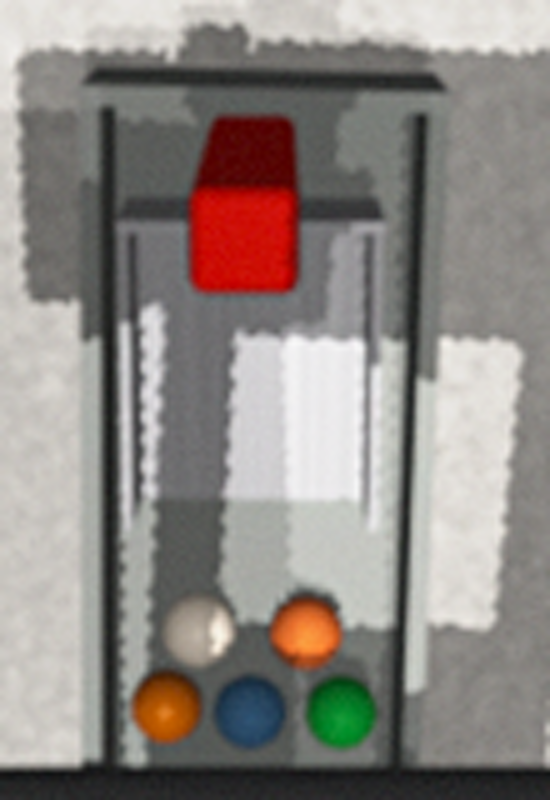

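```bash
python3 - <<'E'
from h import *
s=load('w1');o=(260,180)
P=lambda c,z:world(s,o[0]+c[0]/5,o[1]+c[1]/5,z)[:2]
hs=[P(c,.120) for c in [(190,190),(296,190),(296,292),(190,292)]]
print('h',np.mean(hs,0),[np.linalg.norm(hs[i]-hs[i-1]).round(4) for i in range(4)])
def an(a,b): d=a-b; return np.degrees(np.arctan2(d[1],d[0]))
print('h ang',an(hs[0],hs[3]),an(hs[1],hs[2]))
# tray wall inner top edges (z .045), scoop side wall tops z=.031
L=[P((113,110),.045),P((117,660),.045)];R=[P((415,115),.045),P((393,660),.045)]
print('tray ang',an(*L),an(*R), 'width',np.linalg.norm(L[0]-R[0]),'back',P((265,85),.045))
l=[P((133,235),.031),P((138,500),.031)];r=[P((370,235),.031),P((366,500),.031)]
print('scoop ang',an(*l),an(*r),np.linalg.norm(l[0]-r[0]))
print('mid', (L[0]+R[0])/2,(l[0]+r[0])/2)
for n,c in [('wh',(198,632)),('or',(306,632)),('gr',(341,711)),('bl',(249,711)),('br',(166,706))]: print(n,P(c,.015))
to([*np.mean(hs,0),.095],197)
E
```

```text
h [0.68529928 0.24341443] [np.float64(0.0206), np.float64(0.0208), np.float64(0.0206), np.float64(0.0211)]
h ang 16.602658522346157 17.406633582846133
tray ang 16.434462667638595 16.003092101936073 width 0.07184723372396394 back [0.70799008 0.24638068]
scoop ang 17.23100859800162 17.119305026197825 0.05925848414727726
mid [0.70168094 0.24466272] [0.66967706 0.23816681]
wh [0.55618752 0.21889945]
or [0.56496233 0.19062428]
gr [0.54534156 0.17426963]
bl [0.53778292 0.19863278]
br [0.53241194 0.22103546]
shift frac [ 0.8036 -0.0239  0.0085] turn frac(about x) 0.001
```

Request:
drive_tool(commands=[[[0.03, -0.017, 0.01, 0.001], [0.08, 0, 0, 0], [0.08, 0, 0, 0], [0.08, 0, 0, 0], [0.08, 0, 0, 0], [0.08, 0, 0, 0], [0.08, 0, 0, 0], [0.08, 0, 0, 0], [0.08, 0, 0, 0], [0.06, 0, 0, 0], [0.04, 0, 0, 0], [0.02, 0, 0, 0]]])

```text
time: 5.2
tool_pos: [0.6838, 0.244, 0.0796]
ee_rot: [-0.162, 1.57, -3.006]
wrist_force: [0.8, -0.5, -0.0]
width: 0.0942
```

```bash
python3 - <<'E'
from h import *
st();to([.6855,.2415,.095],197);snap('wrist','w2')
E
```

```text
t 5.20 tcp [0.6838 0.244  0.0796] grip [0.6838 0.244  0.0984] yang -72.93 zang -162.93 tilt 0.069 q [0.265 0.529 1.061 0.    1.553 1.538] F [ 0.8 -0.5 -0. ] w 0.0942
shift frac [ 0.0136  0.0114 -0.0034] turn frac(about x) 0.0002
```

View pics/w2.png

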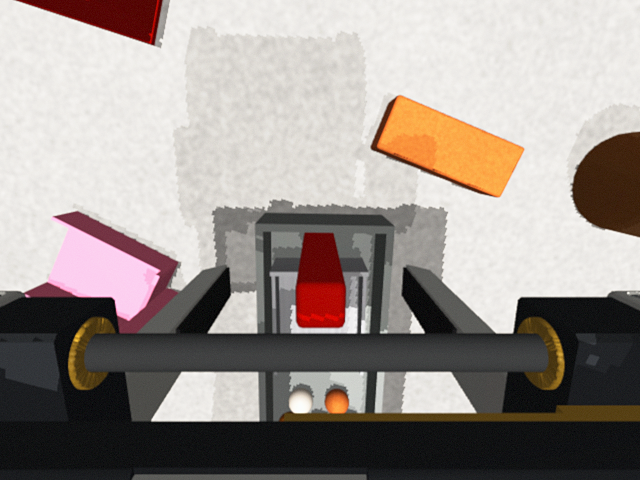

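```bash
python3 - <<'E'
from h import *
s=load('w2')
hs=[world(s,u,v,.12)[:2] for u,v in [(297,283),(345,283),(345,327),(297,327)]]
print(np.mean(hs,0),np.linalg.norm(hs[0]-hs[1]),np.linalg.norm(hs[1]-hs[2]));to([*np.mean(hs,0),.095],197)
E
```

```text
[0.68684579 0.24358935] 0.020452153393001316 0.020488743914350443
shift frac [ 0.0122  0.0042 -0.0109] turn frac(about x) 0.0001
```

Well centred (about 3 mm). Small correction, then close.

Request:
drive_tool(commands=[[[0.008, 0.004, -0.01, 0], [0, 0, 0, 0], [0, 0, 0, 0], [0, 0, 0, 0], [0, 0, 0, 0], [0, 0, 0, 0], [0, 0, 0, 0]]], grip=0)

```text
time: 5.95
tool_pos: [0.6875, 0.2433, 0.0786]
ee_rot: [-2.826, 1.571, 0.613]
wrist_force: [1.1, 0.2, -1.0]
width: 0.0419
```

```bash
python3 - <<'E'
from h import *
st();snap('side','s1');crop('s1',230,290,480,470,3,'c4')
E
```

```text
t 5.95 tcp [0.6875 0.2433 0.0786] grip [0.6875 0.2433 0.0974] yang -73.00 zang -163.00 tilt 0.011 q [0.262 0.535 1.053 0.    1.553 1.536] F [ 1.1  0.2 -1. ] w 0.0419
```

View pics/c4.png

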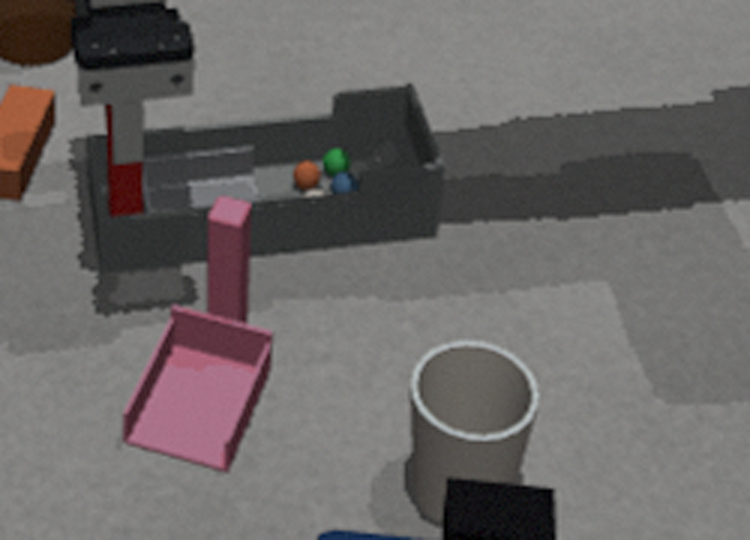

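Still closing (42 mm). Wait for closure.

Request:
drive_tool(commands=[[[0, 0, 0, 0], [0, 0, 0, 0], [0, 0, 0, 0], [0, 0, 0, 0], [0, 0, 0, 0], [0, 0, 0, 0]]])

```text
time: 6.6
tool_pos: [0.6875, 0.2432, 0.0785]
ee_rot: [-2.352, 1.571, 1.086]
wrist_force: [0.4, 0.6, -0.2]
width: 0.0222
```

```bash
python3 - <<'E'
from h import *
st();snap('wrist','w3')
E
```

```text
t 6.60 tcp [0.6875 0.2432 0.0785] grip [0.6875 0.2432 0.0973] yang -73.00 zang -163.00 tilt 0.003 q [0.262 0.536 1.053 0.    1.553 1.536] F [ 0.4  0.6 -0.2] w 0.0222
```

View pics/w3.png

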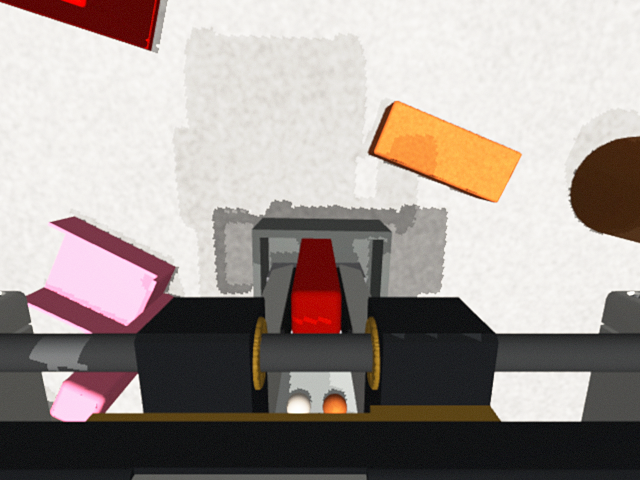

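Request:
drive_tool(commands=[[[0, 0.01, 0.02, 0], [0, 0, 0.03, 0], [0, 0, 0.03, 0], [0, 0, 0.03, 0], [0, 0, 0.03, 0], [0, 0, 0.03, 0], [0, 0, 0.03, 0], [0, 0, 0.03, 0], [0, 0, 0.03, 0], [0, 0, 0.03, 0], [0, 0, 0.03, 0]]])

```text
time: 7.75
tool_pos: [0.6113, 0.2173, 0.0785]
ee_rot: [-3.046, 1.57, 0.392]
wrist_force: [0.2, 0.9, -1.8]
width: 0.0216
```

```bash
python3 - <<'E'
from h import *
st();snap('side','s2');crop('s2',240,290,400,390,5,'c5');snap('top','t2');crop('t2',150,200,270,320,5,'c6')
E
```

```text
t 7.75 tcp [0.6113 0.2173 0.0785] grip [0.6113 0.2173 0.0973] yang -73.00 zang -163.00 tilt 0.032 q [0.254 0.357 1.301 0.    1.483 1.528] F [ 0.2  0.9 -1.8] w 0.0216
```

View pics/c5.png

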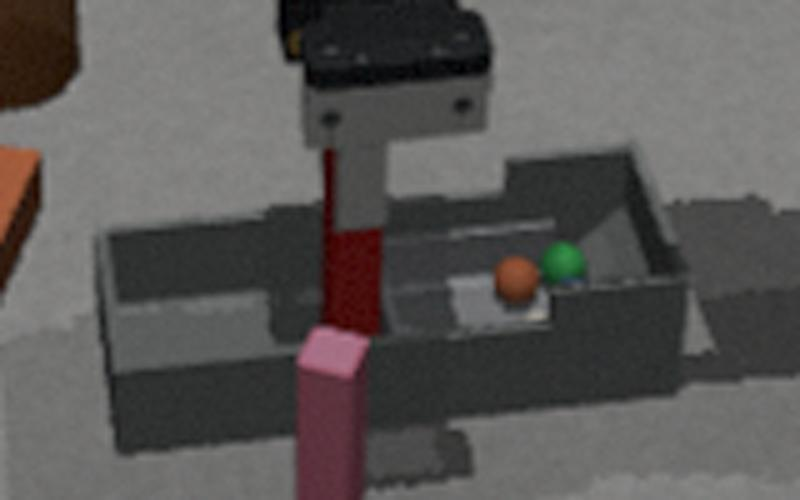

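View pics/c6.png

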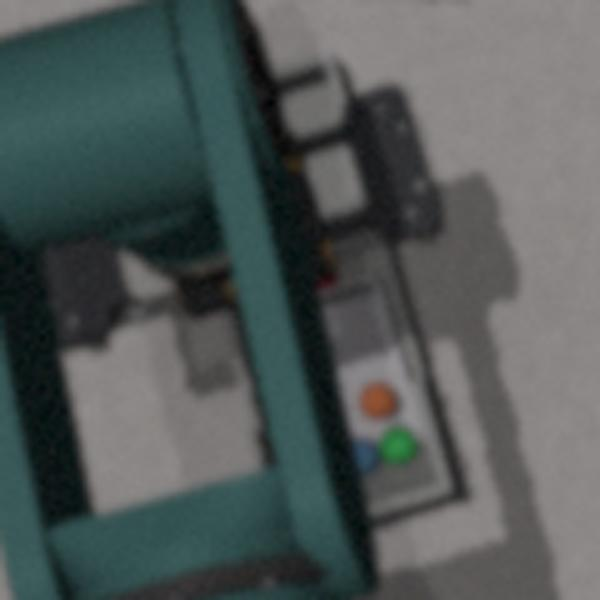

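Request:
drive_tool(commands=[[[0, 0, 0.016, 0], [-0.028, 0, 0.026, 0], [-0.03, 0, 0.028, 0], [-0.03, 0, 0.028, 0], [-0.03, 0, 0.026, 0], [-0.01, 0, 0, 0], [0, 0, 0, 0], [0, 0, 0, 0]]])

```text
time: 8.65
tool_pos: [0.5817, 0.2083, 0.1101]
ee_rot: [-0.119, 1.57, -2.964]
wrist_force: [0.1, -0.2, -2.4]
width: 0.0216
```

```bash
python3 - <<'E'
from h import *
st();snap('side','s3');crop('s3',240,270,400,390,5,'c5');snap('top','t3');crop('t3',150,200,270,320,5,'c6')
E
```

```text
t 8.65 tcp [0.5817 0.2083 0.1101] grip [0.5817 0.2083 0.1289] yang -73.00 zang -163.00 tilt 0.065 q [0.252 0.273 1.345 0.    1.525 1.526] F [ 0.1 -0.2 -2.4] w 0.0216
```

View pics/c5.png

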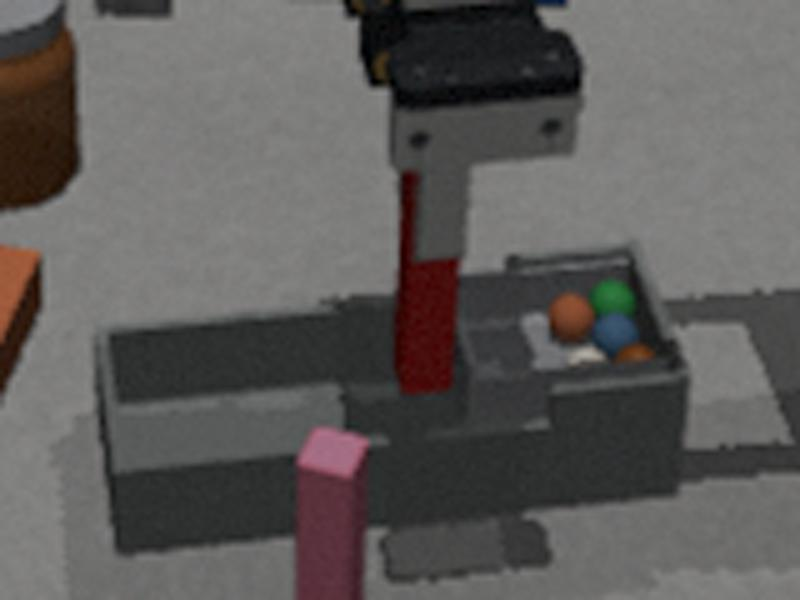

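View pics/c6.png

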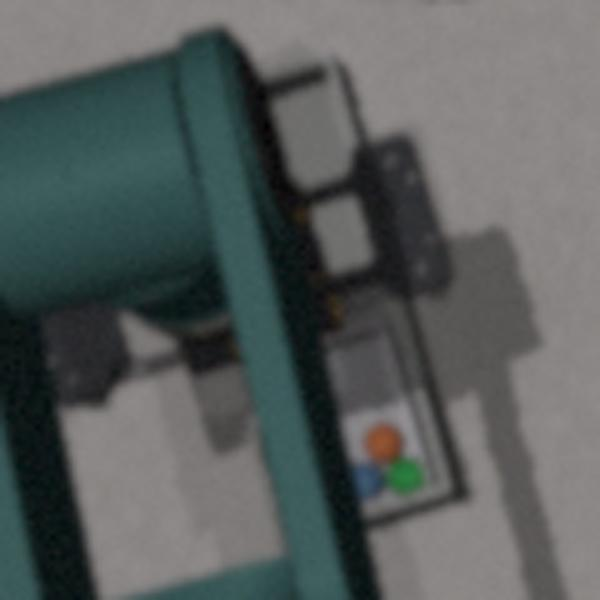

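All five beads are in the scoop, which is near the end wall. I'll lift straight up past the wall while it retains the beads, then move forward so the scoop's front overhangs the wall.

Request:
drive_tool(commands=[[[-0.008, 0, 0, 0], [-0.014, 0, 0, 0], [-0.018, 0, 0, 0], [-0.018, 0, 0, 0], [-0.018, 0, 0, 0], [-0.018, 0, 0, 0], [-0.018, 0, 0, 0], [-0.018, 0, 0, 0], [-0.014, 0, 0.004, 0], [-0.008, 0, 0.008, 0], [0, 0, 0.012, 0], [0, 0, 0.012, 0], [0, 0, 0.012, 0], [0, 0, 0.008, 0], [0, 0, 0.004, 0]]])

```text
time: 10.25
tool_pos: [0.5674, 0.2039, 0.1484]
ee_rot: [-0.39, 1.571, 3.048]
wrist_force: [0.2, -0.6, -2.1]
width: 0.0215
```

```bash
python3 - <<'E'
from h import *
st();snap('side','s4');crop('s4',240,250,400,370,5,'c5')
E
```

```text
t 10.25 tcp [0.5674 0.2039 0.1484] grip [0.5674 0.2039 0.1672] yang -73.00 zang -163.00 tilt 0.013 q [0.251 0.222 1.331 0.    1.589 1.525] F [ 0.2 -0.6 -2.1] w 0.0215
```

View pics/c5.png

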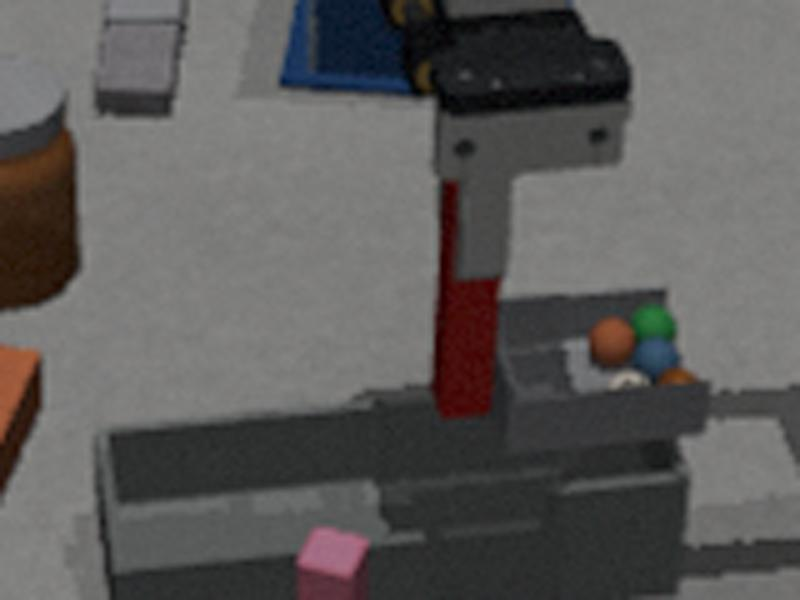

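Request:
drive_tool(commands=[[[0.006, 0, 0, 0], [0.01, 0, 0, 0], [0.01, 0, 0, 0], [0.01, 0, 0, 0], [0.008, 0, 0, 0], [0.008, 0, 0, 0], [0.008, 0, 0, 0], [0.008, 0, 0, 0], [0.008, 0, 0, 0], [0.004, 0, 0, 0]]])

```text
time: 11.3
tool_pos: [0.5728, 0.2055, 0.1344]
ee_rot: [3.139, 1.555, 0.294]
wrist_force: [5.5, 1.5, 11.4]
width: 0.0219
```

```bash
python3 - <<'E'
from h import *
st();snap('side','s5');crop('s5',240,250,400,370,5,'c5')
E
```

```text
t 11.30 tcp [0.5728 0.2055 0.1344] grip [0.5725 0.2054 0.1532] yang -73.00 zang -163.00 tilt 0.893 q [2.510e-01 2.280e-01 1.351e+00 1.000e-03 1.547e+00 1.525e+00] F [ 5.5  1.5 11.4] w 0.0219
```

View pics/c5.png

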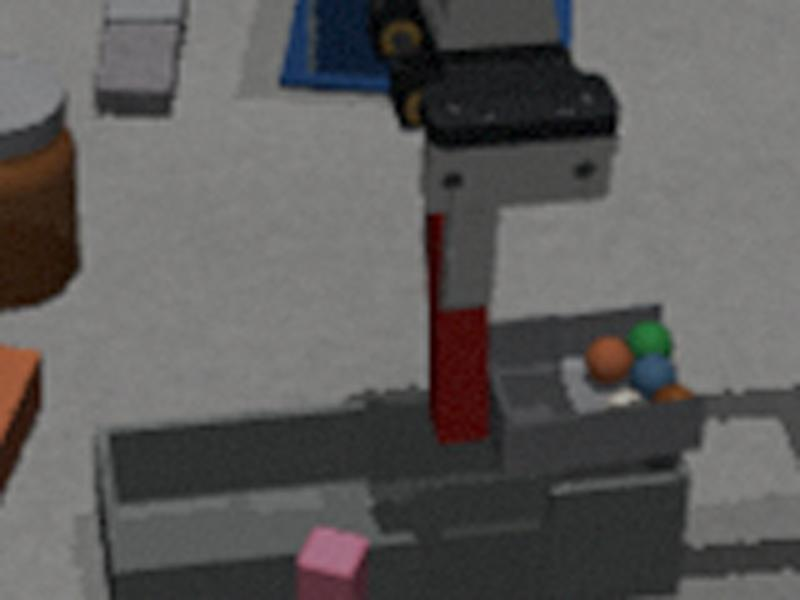

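The grip is too stiff to re-tilt the scoop, with 11 N up already. The beads sit stably, so I'll carry it level with the front leading, starting with lift and gentle forward motion.

Request:
drive_tool(commands=[[[-0.008, 0, 0, 0], [-0.014, 0, 0, 0], [-0.018, 0, 0, 0], [-0.018, 0, 0, 0], [-0.02, 0, 0, 0], [-0.02, 0, 0.006, 0], [-0.02, 0, 0.012, 0], [-0.02, 0, 0.018, 0], [-0.02, 0, 0.024, 0], [-0.02, 0, 0.028, 0], [-0.02, 0, 0.028, 0], [-0.02, 0, 0.028, 0], [-0.02, 0, 0.028, 0], [-0.02, 0, 0.024, 0], [-0.02, 0, 0.02, 0], [-0.02, 0, 0.016, 0], [-0.02, 0, 0.012, 0], [-0.016, 0, 0.008, 0], [-0.01, 0, 0.004, 0], [-0.004, 0, 0, 0]]])

```text
time: 13.35
tool_pos: [0.5066, 0.1853, 0.2158]
ee_rot: [-3.106, 1.57, 0.333]
wrist_force: [0.3, 0.7, -1.9]
width: 0.0219
```

```bash
python3 - <<'E'
from h import *
st();snap('side','s6');crop('s6',240,210,440,360,4,'c5')
E
```

```text
t 13.35 tcp [0.5066 0.1853 0.2158] grip [0.5066 0.1853 0.2346] yang -73.00 zang -163.00 tilt 0.031 q [0.246 0.062 1.378 0.    1.702 1.52 ] F [ 0.3  0.7 -1.9] w 0.0219
```

View pics/c5.png

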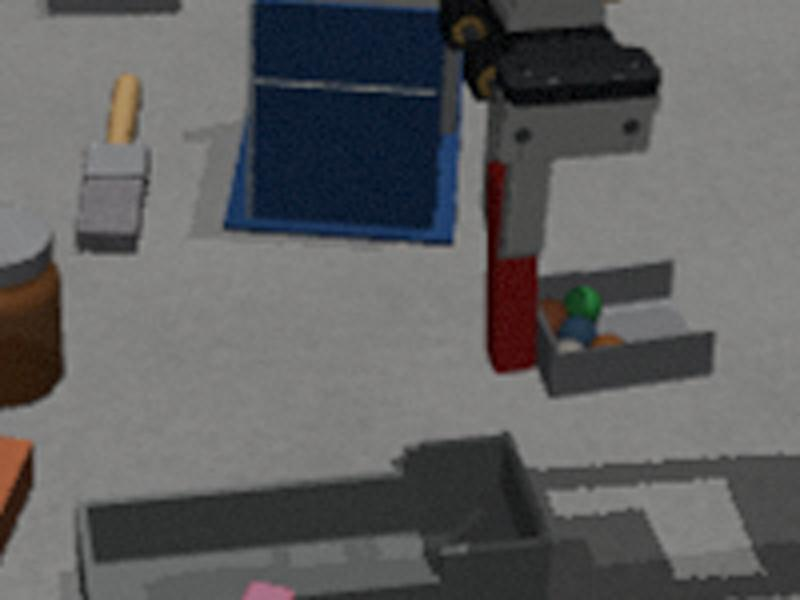

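Request:
drive_tool(commands=[[[-0.004, 0, 0.003, -0.003], [-0.008, 0, 0.006, -0.006], [-0.01, 0, 0.008, -0.009], [-0.01, 0, 0.008, -0.011], [-0.01, 0, 0.008, -0.012], [-0.01, 0, 0.008, -0.012], [-0.01, 0, 0.008, -0.012], [-0.01, 0, 0.008, -0.012], [-0.01, 0, 0.008, -0.012], [-0.01, 0, 0.008, -0.012], [-0.01, 0, 0.008, -0.012], [-0.01, 0, 0.008, -0.012], [-0.01, 0, 0.008, -0.012], [-0.01, 0, 0.008, -0.012], [-0.01, 0, 0.008, -0.012], [-0.01, 0, 0.008, -0.012], [-0.01, 0, 0.008, -0.012], [-0.008, 0, 0.006, -0.009], [-0.004, 0, 0.004, -0.006], [0, 0, 0.002, -0.003]]])

```text
time: 15.4
tool_pos: [0.4855, 0.16, 0.2589]
ee_rot: [-1.984, 1.571, 2.731]
wrist_force: [0.1, -0.4, -2.0]
width: 0.0217
```

```bash
python3 - <<'E'
from h import *
st();to([.615,-.11,.275],-90);snap('side','s7');crop('s7',240,150,440,300,4,'c5')
E
```

```text
t 15.40 tcp [0.4855 0.16   0.2589] grip [0.4855 0.16   0.2777] yang 0.16 zang -89.84 tilt 0.014 q [ 0.207 -0.004  1.36   0.     1.785  0.205] F [ 0.1 -0.4 -2. ] w 0.0217
shift frac [0.0107 0.5148 1.0816] turn frac(about x) 0.0005
```

View pics/c5.png

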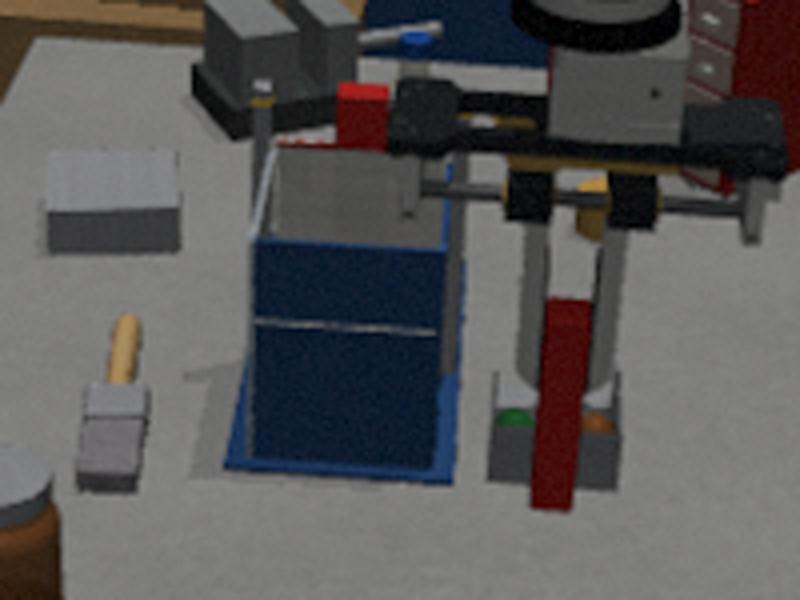

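Beads are still held. Now one continuous forward sweep towards the hopper, stopping abruptly with the front edge over the mouth so the beads roll off.

Request:
drive_tool(commands=[[[0, 0.01, 0.012, 0], [0, 0.02, 0.024, 0], [0, 0.03, 0.036, 0], [0, 0.04, 0.048, 0], [0, 0.045, 0.056, 0], [0, 0.045, 0.06, 0], [0, 0.045, 0.06, 0], [0, 0.045, 0.06, 0], [0, 0.045, 0.06, 0], [0, 0.045, 0.06, 0], [0, 0.045, 0.06, 0], [0, 0.04, 0.06, 0], [0, 0.03, 0.06, 0], [0, 0.02, 0.06, 0], [0, 0.01, 0.065, 0], [0, 0, 0.07, 0], [0, 0, 0.075, 0], [0, 0, 0.08, 0], [0, 0, 0.08, 0], [0, 0, 0, 0]]])

```text
time: 17.45
tool_pos: [0.6141, -0.1145, 0.2589]
ee_rot: [-0.286, 1.57, -1.859]
wrist_force: [-0.0, -0.9, -2.1]
width: 0.0219
```

```bash
python3 - <<'E'
from h import *
st();to([.615,-.11,.275],-90);snap('side','s8');crop('s8',240,110,440,260,4,'c5');snap('top','t8');crop('t8',320,190,480,290,5,'c6')
E
```

```text
t 17.45 tcp [ 0.6141 -0.1145  0.2589] grip [ 0.6141 -0.1144  0.2777] yang -0.14 zang -90.14 tilt 0.065 q [-2.740e-01  2.540e-01  1.074e+00 -1.000e-03  1.813e+00 -2.720e-01] F [-0.  -0.9 -2.1] w 0.0219
shift frac [ 0.0108  0.0034 -0.0178] turn frac(about x) -0.0004
```

View pics/c5.png

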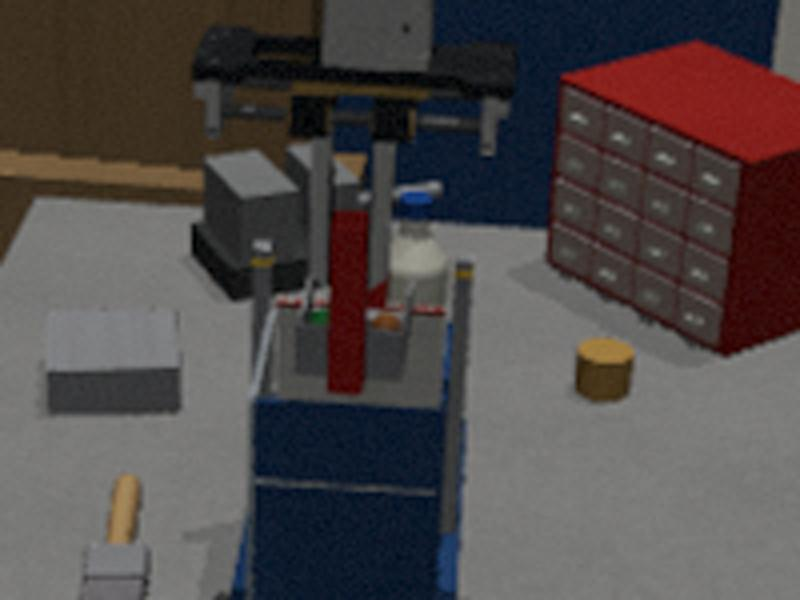

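View pics/c6.png

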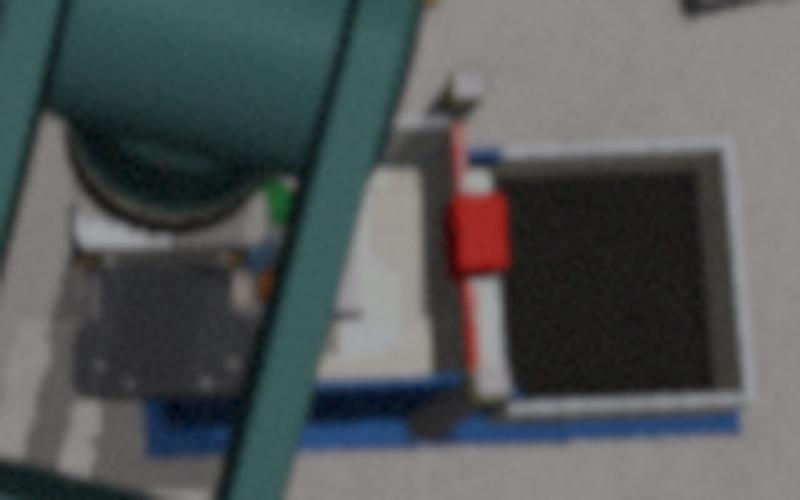

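Request:
drive_tool(commands=[[[0, 0, 0, 0], [0, 0, 0, 0], [0, 0, 0, 0], [0, 0, 0, 0]]])

```text
time: 17.95
tool_pos: [0.6147, -0.1106, 0.2591]
ee_rot: [2.241, 1.571, 0.673]
wrist_force: [-0.2, 0.1, -2.1]
width: 0.0218
```

```bash
python3 - <<'E'
from h import *
st();snap('side','s9');crop('s9',280,150,380,225,8,'c5');snap('top','t9');crop('t9',320,190,480,290,5,'c6')
s=load('t9')
E
```

```text
t 17.95 tcp [ 0.6147 -0.1106  0.2591] grip [ 0.6147 -0.1106  0.2779] yang 0.14 zang -89.86 tilt 0.010 q [-0.269  0.254  1.074  0.     1.814 -0.271] F [-0.2  0.1 -2.1] w 0.0218
```

View pics/c5.png

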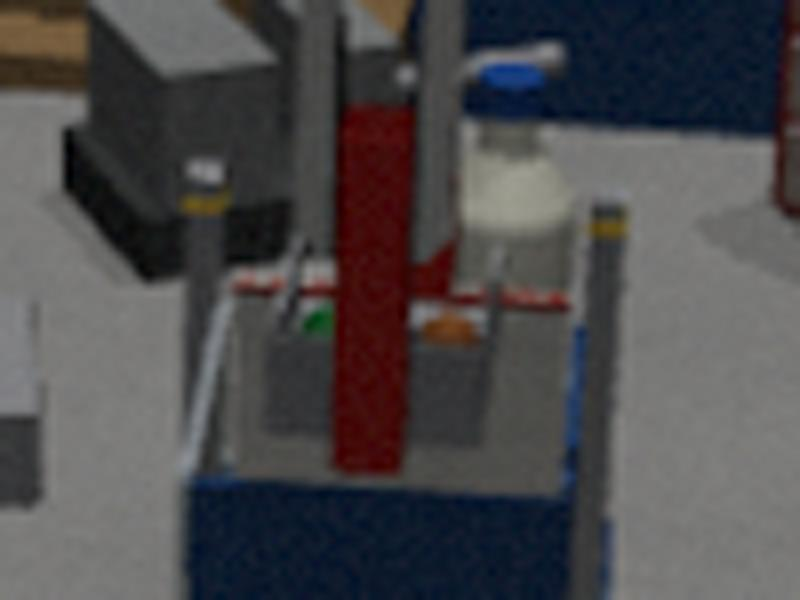

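View pics/c6.png

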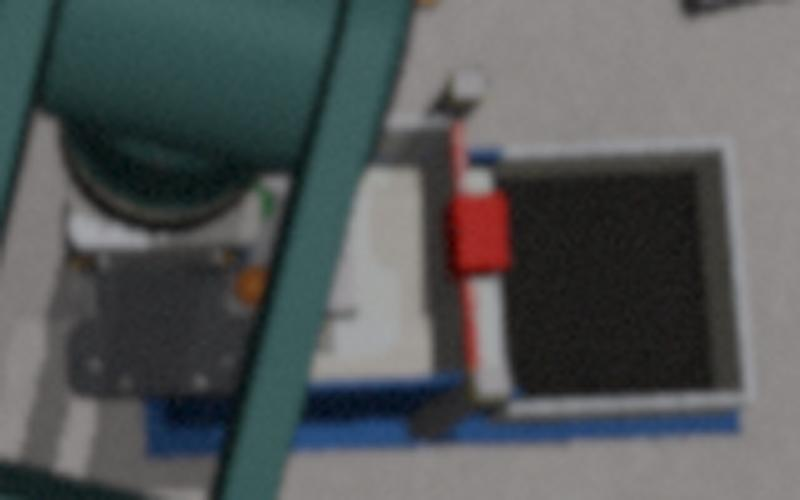

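The beads rolled back to the rear of the scoop, so it evidently kept a slight nose-up tilt and 0.2 m/s wasn't enough. I'll back off very gently and repeat with a faster run and a hard stop.

Request:
drive_tool(commands=[[[0, 0, -0.004, 0], [0, 0, -0.008, 0], [0, 0, -0.012, 0], [0, 0, -0.016, 0], [0, 0, -0.02, 0], [0, 0, -0.024, 0], [0, 0, -0.028, 0], [0, 0, -0.032, 0], [0, 0, -0.036, 0], [0, 0, -0.04, 0], [0, 0, -0.04, 0], [0, 0, -0.04, 0], [0, 0, -0.04, 0], [0, 0, -0.04, 0], [0, 0, -0.04, 0], [0, 0, -0.04, 0], [0, 0, -0.04, 0], [0, 0, -0.04, 0], [0, 0, -0.04, 0], [0, 0, -0.04, 0]]])

```text
time: 20.05
tool_pos: [0.6144, 0.0446, 0.259]
ee_rot: [2.666, 1.571, 1.097]
wrist_force: [0.0, -0.2, -2.2]
width: 0.0221
```

Request:
drive_tool(commands=[[[0, 0, -0.036, 0], [0, 0, -0.032, 0], [0, 0, -0.028, 0], [0, 0, -0.024, 0], [0, 0, -0.02, 0], [0, 0, -0.015, 0], [0, 0, -0.01, 0], [0, 0, -0.005, 0], [0, 0, 0, 0]]])

```text
time: 20.95
tool_pos: [0.6144, 0.0863, 0.259]
ee_rot: [1.317, 1.571, -0.252]
wrist_force: [0.2, 0.1, -0.6]
width: 0.0217
```

```bash
python3 - <<'E'
from h import *
st();to([.615,-.118,.278],-90);snap('side','s10');crop('s10',280,150,400,270,5,'c5');snap('top','t10');crop('t10',270,190,430,290,5,'c6')
E
```

```text
t 20.95 tcp [0.6144 0.0863 0.259 ] grip [0.6144 0.0863 0.2778] yang 0.08 zang -89.92 tilt 0.003 q [ 0.048  0.244  1.086 -0.     1.811  0.047] F [ 0.2  0.1 -0.6] w 0.0217
shift frac [-8.000e-04  1.300e-03  8.171e-01] turn frac(about x) 0.0002
```

View pics/c5.png

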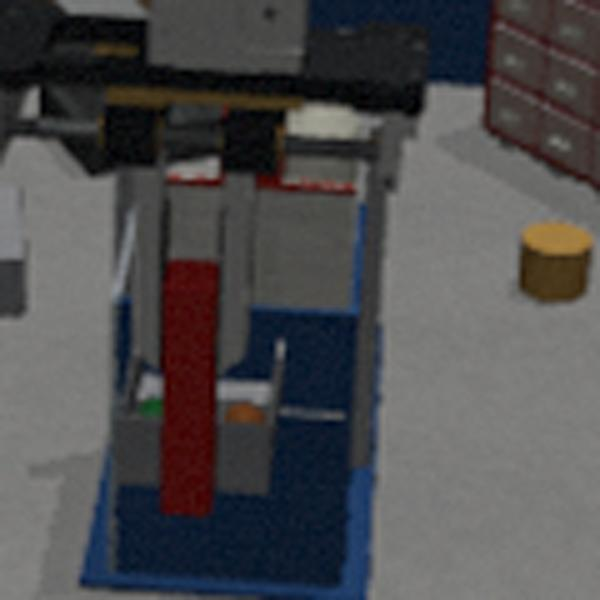

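View pics/c6.png

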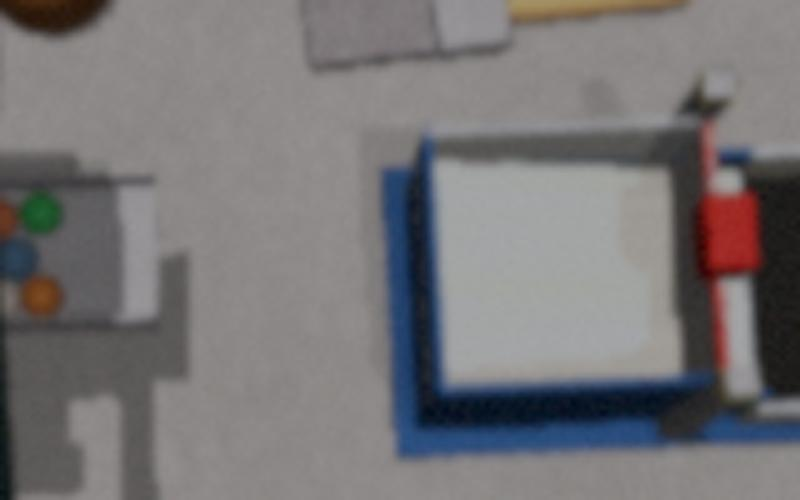

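```bash
python3 - <<'E'
from h import *
s=load('t10')
for c in [(150,220),(150,250),(150,290),(130,250),(110,250),(90,250),(70,250)]:
  print(c,world(s,270+c[0]/5,190+c[1]/5).round(4))
E
```

```text
(150, 220) [ 0.6287 -0.0117  0.1989]
(150, 250) [ 0.6165 -0.0113  0.192 ]
(150, 290) [ 0.5983 -0.0111  0.1935]
(130, 250) [ 0.6162 -0.0025  0.1945]
(110, 250) [0.6171 0.0065 0.1904]
(90, 250) [0.6168 0.0152 0.1933]
(70, 250) [0.6173 0.0242 0.1912]
```

Request:
drive_tool(commands=[[[0, 0, 0.02, 0], [0, 0, 0.06, 0], [0, 0, 0.1, 0], [0, 0, 0.14, 0], [0, 0, 0.16, 0], [0, 0, 0.16, 0], [0, 0, 0.16, 0], [0, 0, 0, 0], [0, 0, 0, 0], [0, 0, 0, 0], [0, 0, 0, 0], [0, 0, 0, 0]]])

```text
time: 22.25
tool_pos: [0.6148, -0.1126, 0.2593]
ee_rot: [1.685, 1.57, 0.117]
wrist_force: [-0.1, -0.3, -1.9]
width: 0.0217
```

```bash
python3 - <<'E'
from h import *
st();snap('side','s11');crop('s11',280,130,400,250,5,'c5');snap('top','t11');crop('t11',320,190,480,290,5,'c6')
E
```

```text
t 22.25 tcp [ 0.6148 -0.1126  0.2593] grip [ 0.6148 -0.1126  0.2781] yang 0.18 zang -89.82 tilt 0.026 q [-0.272  0.254  1.073  0.     1.814 -0.275] F [-0.1 -0.3 -1.9] w 0.0217
```

View pics/c5.png

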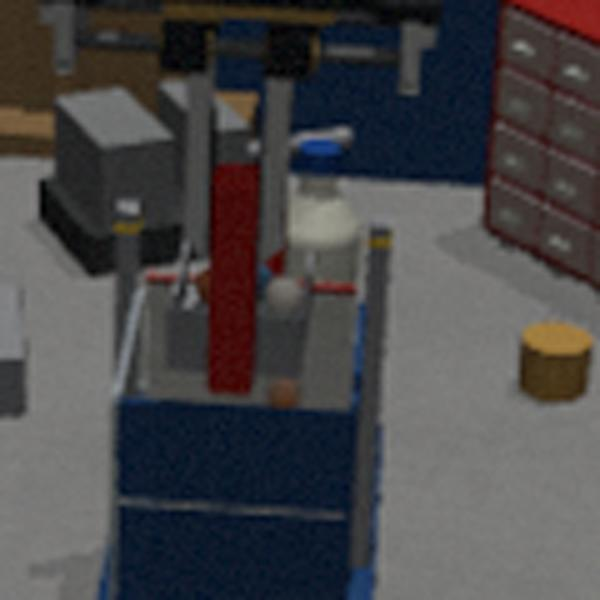

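View pics/c6.png

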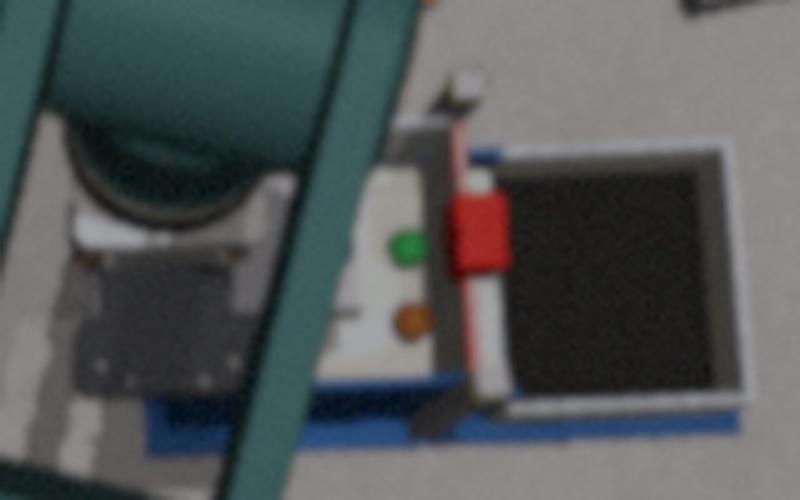

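Green and amber are in the hopper. The others are still rolling forward, so I'll wait.

Request:
drive_tool(commands=[[[0, 0, 0, 0], [0, 0, 0, 0], [0, 0, 0, 0], [0, 0, 0, 0], [0, 0, 0, 0]]])

```text
time: 22.85
tool_pos: [0.6147, -0.1138, 0.2589]
ee_rot: [-2.421, 1.571, 2.293]
wrist_force: [-0.3, 0.5, -1.6]
width: 0.0218
```

```bash
python3 - <<'E'
from h import *
st();snap('side','s12');crop('s12',280,130,400,250,5,'c5');snap('top','t12');crop('t12',320,190,480,290,5,'c6')
E
```

```text
t 22.85 tcp [ 0.6147 -0.1138  0.2589] grip [ 0.6147 -0.1138  0.2777] yang 0.08 zang -89.92 tilt 0.005 q [-0.274  0.255  1.073  0.     1.814 -0.275] F [-0.3  0.5 -1.6] w 0.0218
```

View pics/c5.png

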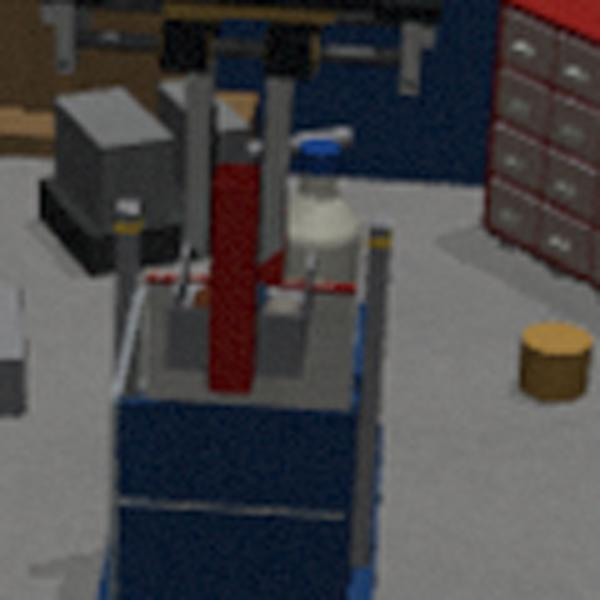

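View pics/c6.png

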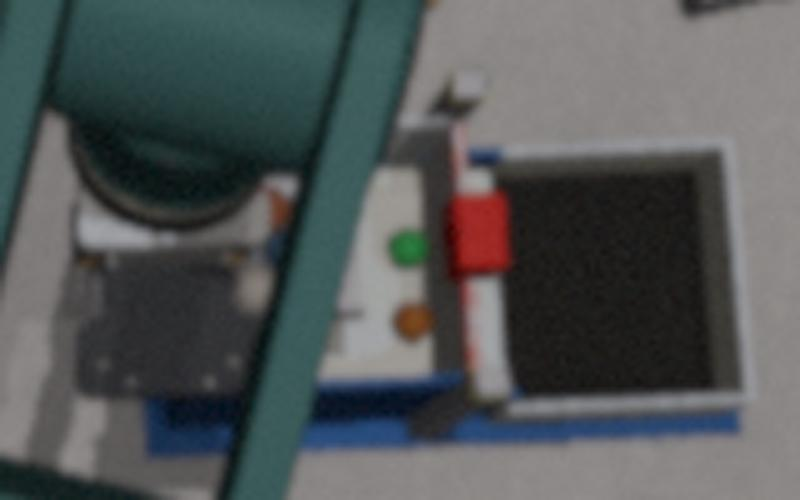

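Two are in and three are left. I'll repeat the run slightly faster for margin.

Request:
drive_tool(commands=[[[0, 0, -0.004, 0], [0, 0, -0.008, 0], [0, 0, -0.012, 0], [0, 0, -0.016, 0], [0, 0, -0.02, 0], [0, 0, -0.024, 0], [0, 0, -0.028, 0], [0, 0, -0.032, 0], [0, 0, -0.036, 0], [0, 0, -0.04, 0], [0, 0, -0.04, 0], [0, 0, -0.04, 0], [0, 0, -0.04, 0], [0, 0, -0.04, 0], [0, 0, -0.04, 0], [0, 0, -0.04, 0], [0, 0, -0.04, 0], [0, 0, -0.04, 0], [0, 0, -0.04, 0], [0, 0, -0.04, 0]]])

```text
time: 24.95
tool_pos: [0.6144, 0.0421, 0.259]
ee_rot: [2.677, 1.571, 1.108]
wrist_force: [0.2, 0.0, -2.1]
width: 0.022
```

Request:
drive_tool(commands=[[[0, 0, -0.036, 0], [0, 0, -0.032, 0], [0, 0, -0.028, 0], [0, 0, -0.024, 0], [0, 0, -0.02, 0], [0, 0, -0.015, 0], [0, 0, -0.01, 0], [0, 0, -0.005, 0], [0, 0, 0, 0], [0, 0, 0.03, 0], [0, 0, 0.09, 0], [0, 0, 0.14, 0], [0, 0, 0.18, 0], [0, 0, 0.18, 0], [0, 0, 0.18, 0], [0, 0, 0, 0], [0, 0, 0, 0], [0, 0, 0, 0], [0, 0, 0, 0], [0, 0, 0, 0]]])

```text
time: 26.95
tool_pos: [0.6148, -0.1149, 0.2592]
ee_rot: [1.884, 1.57, 0.317]
wrist_force: [-0.4, 0.9, -1.9]
width: 0.0219
```

Request:
drive_tool(commands=[[[0, 0, 0, 0], [0, 0, 0, 0], [0, 0, 0, 0]]])

```text
time: 27.25
tool_pos: [0.6147, -0.1159, 0.259]
ee_rot: [2.148, 1.571, 0.579]
wrist_force: [-0.7, -0.2, -1.3]
width: 0.0217
```

```bash
python3 - <<'E'
from h import *
st();snap('side','s13');crop('s13',280,130,400,250,5,'c5');snap('top','t13');crop('t13',320,190,480,290,5,'c6')
E
```

```text
t 27.25 tcp [ 0.6147 -0.1159  0.259 ] grip [ 0.6147 -0.1159  0.2778] yang 0.11 zang -89.89 tilt 0.005 q [-0.277  0.256  1.072  0.     1.814 -0.279] F [-0.7 -0.2 -1.3] w 0.0217
```

View pics/c5.png

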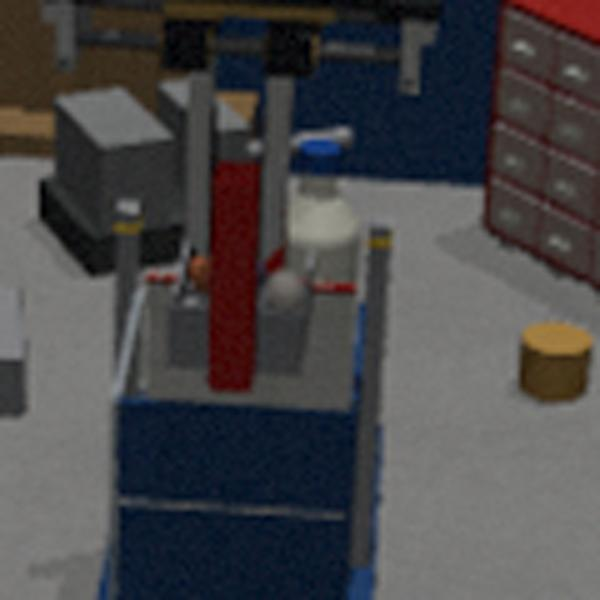

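View pics/c6.png

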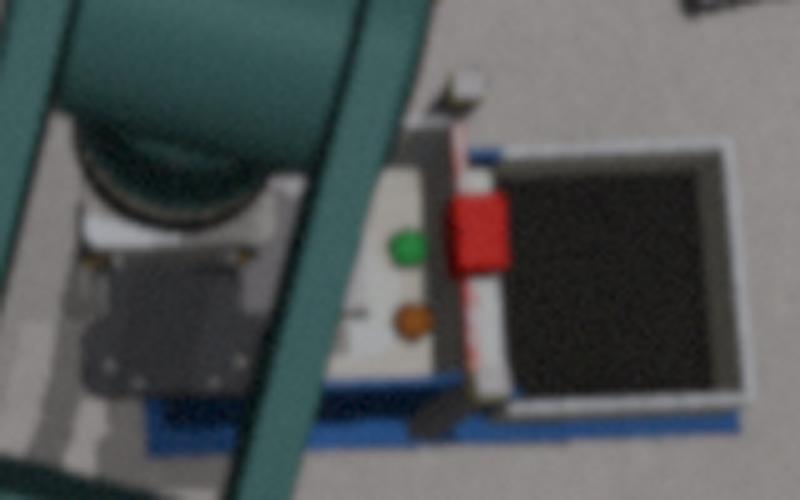

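Request:
drive_tool(commands=[[[0, 0, -0.1, 0], [0, 0, -0.06, 0], [0, 0, 0, 0], [0, 0, 0, 0], [0, 0, 0, 0], [0, 0, 0, 0], [0, 0, 0, 0]]])

```text
time: 28.05
tool_pos: [0.6146, -0.0768, 0.2589]
ee_rot: [-0.597, 1.571, -2.167]
wrist_force: [-0.1, 0.6, -1.9]
width: 0.0218
```

```bash
python3 - <<'E'
from h import *
st();snap('side','s14');crop('s14',280,130,400,250,5,'c5');snap('top','t14');crop('t14',320,190,480,290,5,'c6')
E
```

```text
t 28.05 tcp [ 0.6146 -0.0768  0.2589] grip [ 0.6146 -0.0768  0.2777] yang 0.04 zang -89.96 tilt 0.003 q [-0.216  0.242  1.089 -0.     1.811 -0.217] F [-0.1  0.6 -1.9] w 0.0218
```

View pics/c5.png

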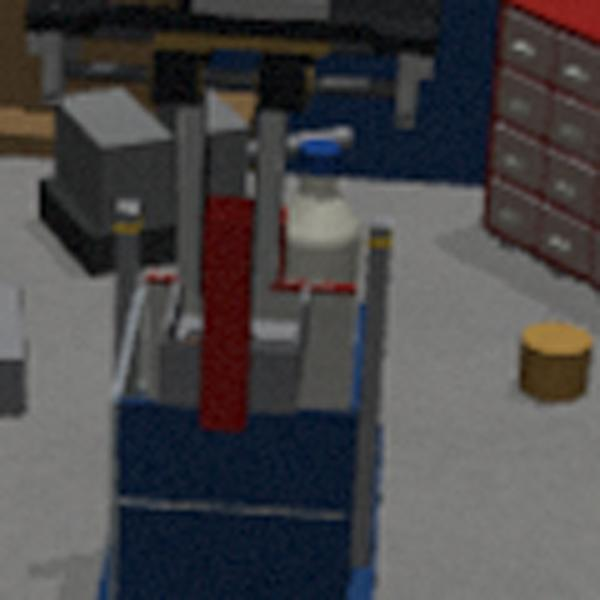

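View pics/c6.png

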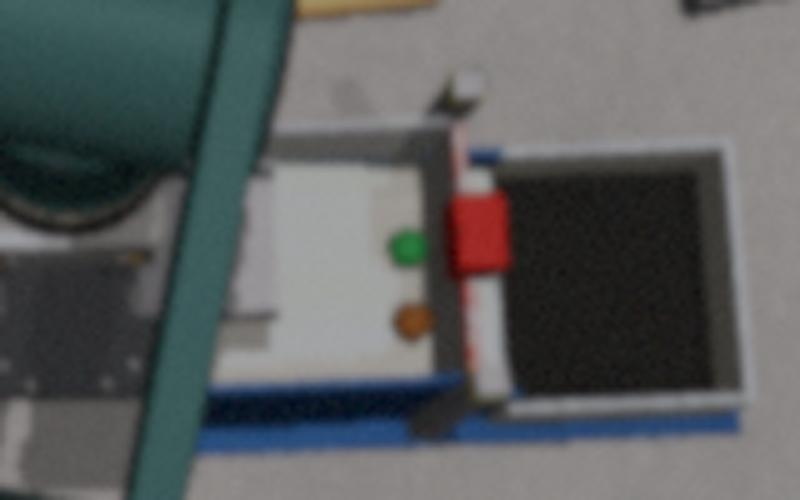

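Request:
drive_tool(commands=[[[0, 0, -0.004, 0], [0, 0, -0.008, 0], [0, 0, -0.012, 0], [0, 0, -0.016, 0], [0, 0, -0.02, 0], [0, 0, -0.024, 0], [0, 0, -0.028, 0], [0, 0, -0.032, 0], [0, 0, -0.036, 0], [0, 0, -0.04, 0], [0, 0, -0.04, 0], [0, 0, -0.04, 0], [0, 0, -0.04, 0], [0, 0, -0.04, 0], [0, 0, -0.04, 0], [0, 0, -0.032, 0], [0, 0, -0.026, 0], [0, 0, -0.018, 0], [0, 0, -0.01, 0], [0, 0, 0, 0]]])

```text
time: 30.15
tool_pos: [0.6144, 0.0505, 0.259]
ee_rot: [3.122, 1.571, 1.553]
wrist_force: [-0.5, -1.0, -1.3]
width: 0.0219
```

```bash
python3 - <<'E'
from h import *
st();snap('top','t15');crop('t15',270,190,430,290,5,'c6')
E
```

```text
t 30.15 tcp [0.6144 0.0505 0.259 ] grip [0.6144 0.0504 0.2778] yang 0.09 zang -89.91 tilt 0.002 q [-0.01   0.235  1.097  0.     1.81  -0.012] F [-0.5 -1.  -1.3] w 0.0219
```

View pics/c6.png

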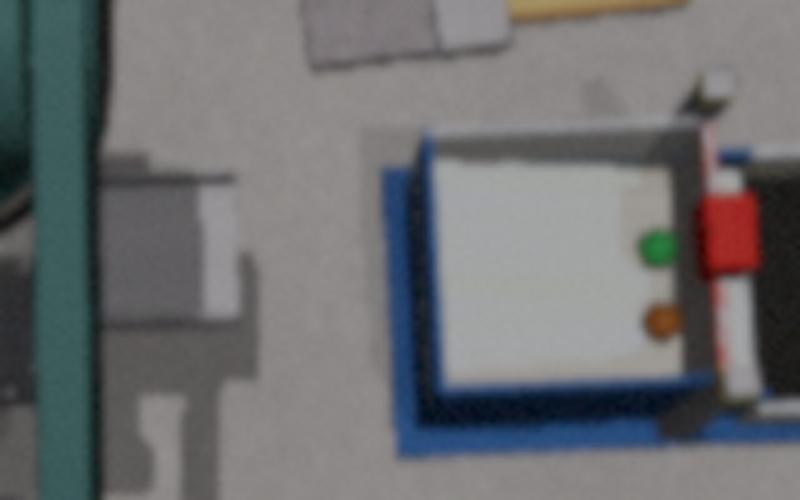

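The remaining three beads stay at the back of the scoop. Green and amber already lie at the gate, and another violent run risks spilling beads, so I'll return the scoop, with its leftovers, to the tray. First the turn back.

Request:
drive_tool(commands=[[[0, 0, 0, 0.004], [0, 0, 0, 0.009], [0, 0, 0, 0.013], [0, 0, 0, 0.013], [0, 0, 0, 0.013], [0, 0, 0, 0.013], [0, 0, 0, 0.013], [0, 0, 0, 0.013], [0, 0, 0, 0.013], [0, 0, 0, 0.013], [0, 0, 0, 0.013], [0, 0, 0, 0.013], [0, 0, 0, 0.013], [0, 0, 0, 0.013], [0, 0, 0, 0.013], [0, 0, 0, 0.012], [0, 0, 0, 0.009], [0, 0, 0, 0]]])

```text
time: 32.0
tool_pos: [0.6145, 0.0498, 0.259]
ee_rot: [2.327, 1.571, -0.519]
wrist_force: [0.5, 0.2, -1.4]
width: 0.0219
```

```bash
python3 - <<'E'
from h import *
st();to([.678,.238,.19],-163);snap('side','s16');crop('s16',240,170,440,320,4,'c5')
E
```

```text
t 32.00 tcp [0.6145 0.0498 0.259 ] grip [0.6145 0.0498 0.2778] yang -73.07 zang -163.07 tilt 0.012 q [-0.011  0.235  1.097 -0.     1.809  1.264] F [ 0.5  0.2 -1.4] w 0.0219
shift frac [ 0.3513 -0.6461 -0.4621] turn frac(about x) -0.0002
```

View pics/c5.png

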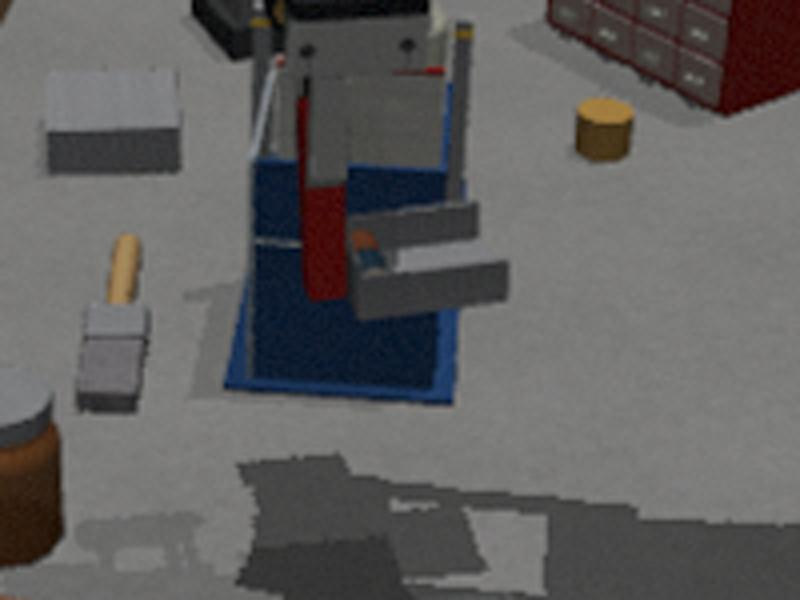

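Request:
drive_tool(commands=[[[0.003, -0.006, -0.0044, 0], [0.007, -0.0124, -0.0089, 0], [0.01, -0.0186, -0.0133, 0], [0.0135, -0.0248, -0.0178, 0], [0.017, -0.031, -0.0222, 0], [0.02, -0.0373, -0.0266, 0], [0.0235, -0.0435, -0.0311, 0], [0.027, -0.05, -0.0355, 0], [0.027, -0.05, -0.0355, 0], [0.027, -0.05, -0.0355, 0], [0.027, -0.05, -0.0355, 0], [0.027, -0.05, -0.0355, 0], [0.027, -0.05, -0.0355, 0], [0.0235, -0.0435, -0.0311, 0], [0.02, -0.0373, -0.0266, 0], [0.017, -0.031, -0.0222, 0], [0.0135, -0.0248, -0.0178, 0], [0.01, -0.0186, -0.0133, 0], [0.007, -0.0124, -0.0089, 0], [0.003, -0.006, -0.0044, 0]]])

```text
time: 34.05
tool_pos: [0.6776, 0.2388, 0.1714]
ee_rot: [2.139, 1.571, -0.706]
wrist_force: [-0.6, 0.2, -0.8]
width: 0.0216
```

```bash
python3 - <<'E'
from h import *
st();to([.678,.238,.105],-163);snap('side','s17');crop('s17',240,210,440,390,4,'c5');snap('wrist','w17')
E
```

```text
t 34.05 tcp [0.6776 0.2388 0.1714] grip [0.6776 0.2388 0.1902] yang -73.01 zang -163.01 tilt 0.004 q [ 0.26   0.48   0.949 -0.     1.713  1.534] F [-0.6  0.2 -0.8] w 0.0216
shift frac [ 0.3409  0.0036 -0.0006] turn frac(about x) -0.0
```

View pics/c5.png

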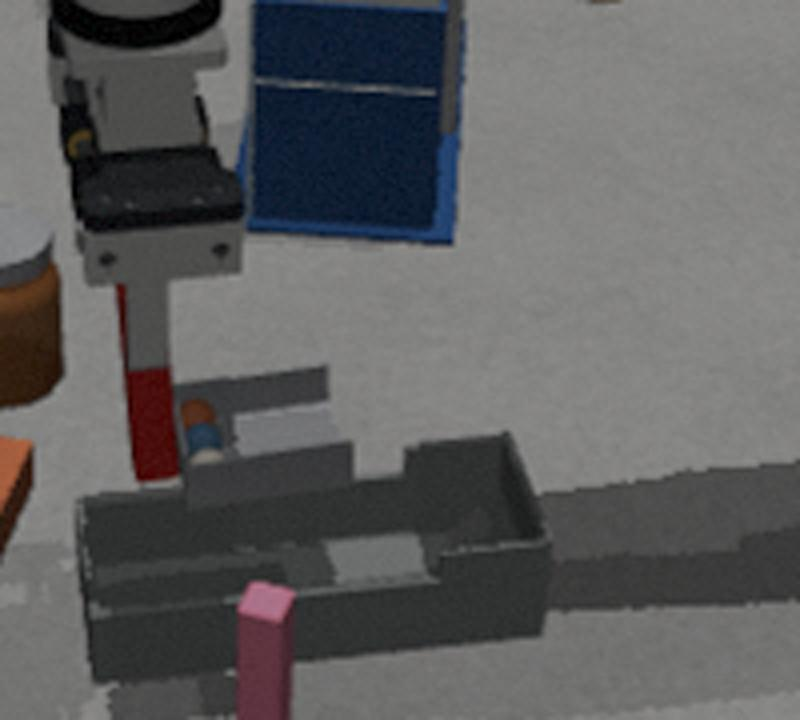

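View pics/w17.png

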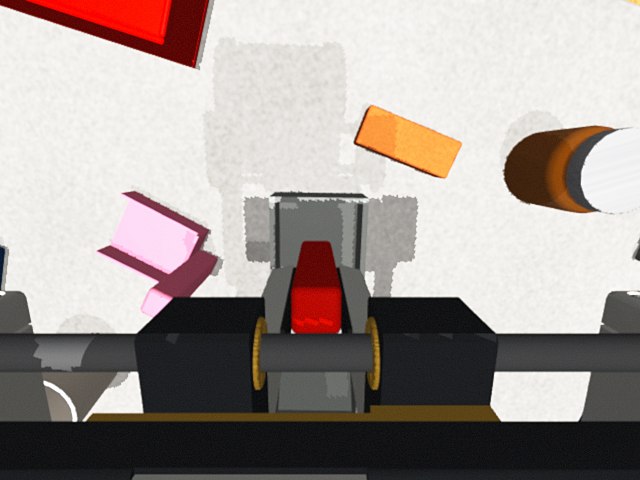

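Request:
drive_tool(commands=[[[0.015, 0.0036, 0, 0], [0.03, 0, 0, 0], [0.04, 0, 0, 0], [0.04, 0, 0, 0], [0.04, 0, 0, 0], [0.04, 0, 0, 0], [0.04, 0, 0, 0], [0.035, 0, 0, 0], [0.03, 0, 0, 0], [0.02, 0, 0, 0], [0.015, 0, 0, 0], [0.01, 0, 0, 0], [0.005, 0, 0, 0]]])

```text
time: 35.45
tool_pos: [0.6779, 0.2379, 0.0816]
ee_rot: [-3.042, 1.57, 0.396]
wrist_force: [-0.2, -0.4, -2.2]
width: 0.0219
```

```bash
python3 - <<'E'
from h import *
st();to([.678,.238,.0975],-163);snap('side','s18');crop('s18',240,250,400,370,5,'c5')
E
```

```text
t 35.45 tcp [0.6779 0.2379 0.0816] grip [0.6779 0.2379 0.1004] yang -73.00 zang -163.00 tilt 0.022 q [0.259 0.509 1.086 0.    1.547 1.533] F [-0.2 -0.4 -2.2] w 0.0219
shift frac [ 0.0114 -0.0001 -0.0006] turn frac(about x) 0.0
```

View pics/c5.png

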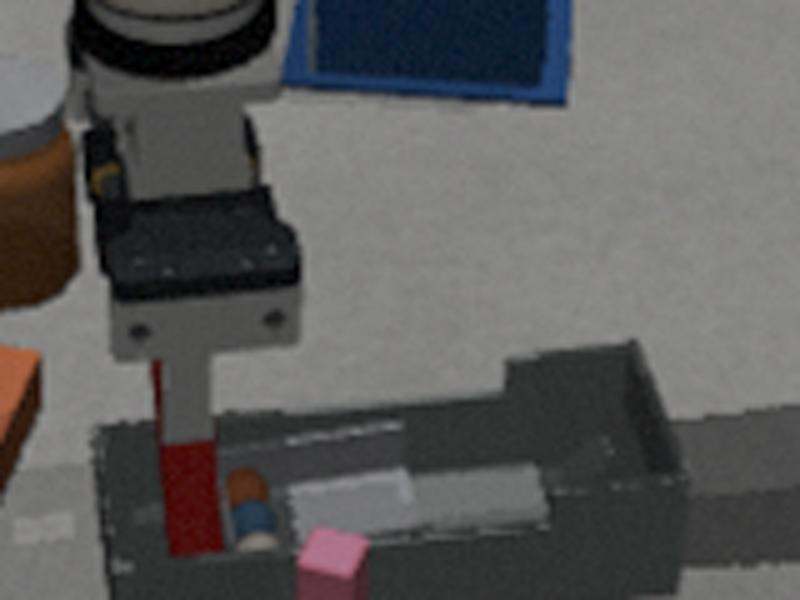

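The scoop is in the tray, unobstructed. Touch down and release.

Request:
drive_tool(commands=[[[0.006, 0, 0, 0], [0.005, 0, 0, 0], [0, 0, 0, 0]]])

```text
time: 35.8
tool_pos: [0.6777, 0.2379, 0.0787]
ee_rot: [-1.619, 1.571, 1.82]
wrist_force: [0.0, -0.0, -1.0]
width: 0.022
```

Request:
drive_tool(commands=[[[0, 0, 0, 0], [0, 0, 0, 0], [0, 0, 0, 0], [0, 0, 0, 0], [0, 0, 0, 0], [0, 0, 0, 0], [-0.02, 0, 0, 0], [-0.06, 0, 0, 0], [-0.1, 0, 0, 0], [-0.14, 0, 0, 0], [-0.16, 0, 0, 0], [-0.16, 0, 0, 0], [-0.14, 0, 0, 0], [-0.08, 0, 0, 0]]], grip=0.7)

```text
time: 37.2
tool_pos: [0.6782, 0.238, 0.3005]
ee_rot: [3.113, 1.562, 0.269]
wrist_force: [0.5, 0.3, 0.6]
width: 0.066
```

```bash
python3 - <<'E'
from h import *
st();to([.6155,-.2655,.31],180);to([.6155,-.2655,.31],0);snap('side','s19');crop('s19',240,250,400,370,5,'c5')
E
```

```text
t 37.20 tcp [0.6782 0.238  0.3005] grip [0.678  0.238  0.3193] yang -72.99 zang -162.99 tilt 0.490 q [0.259 0.498 0.669 0.    1.967 1.533] F [0.5 0.3 0.6] w 0.0660
shift frac [0.0306 1.8527 0.8286] turn frac(about x) 0.0472
shift frac [0.0306 1.8527 0.8286] turn frac(about x) -0.4528
```

View pics/c5.png

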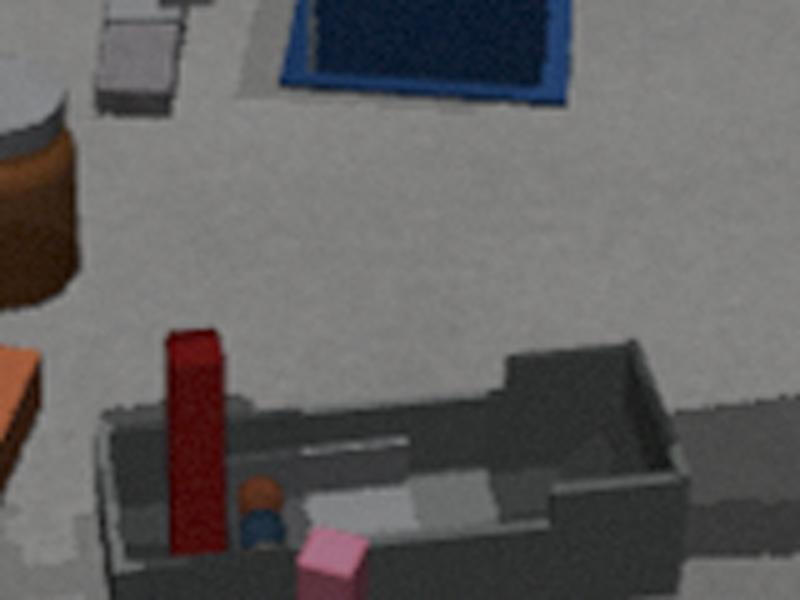

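The scoop stands upright in the tray, with its three leftover beads inside. Now move over the gate handle.

Request:
drive_tool(commands=[[[0, 0.05, 0.022, 0], [0, 0.1, 0.045, 0], [0, 0.12, 0.0535, 0], [0, 0.12, 0.0535, 0], [0, 0.12, 0.0535, 0], [0, 0.12, 0.0535, 0], [0, 0.12, 0.0535, 0], [0, 0.12, 0.0535, 0], [0, 0.12, 0.0535, 0], [0, 0.12, 0.0535, 0], [0, 0.12, 0.0535, 0], [0, 0.12, 0.0535, 0], [0, 0.12, 0.0535, 0], [0, 0.12, 0.0535, 0], [0, 0.12, 0.0535, 0], [0, 0.1, 0.045, 0], [0, 0.045, 0.02, 0.015], [0, 0, 0, 0.016], [0, 0, 0, 0.016], [0, 0, 0, 0]]], grip=1)

```text
time: 39.25
tool_pos: [0.6141, -0.2668, 0.2913]
ee_rot: [-0.433, 1.567, 2.709]
wrist_force: [-0.4, 0.5, -1.0]
width: 0.094
```

```bash
python3 - <<'E'
from h import *
st();to([.6155,-.2655,.31],180);snap('wrist','w20');snap('side','s20');crop('s20',280,130,400,230,6,'c5')
E
```

```text
t 39.25 tcp [ 0.6141 -0.2668  0.2913] grip [ 0.6142 -0.2668  0.3101] yang -89.98 zang -179.98 tilt 0.234 q [-0.494  0.373  0.858 -0.     1.914  1.076] F [-0.4  0.5 -1. ] w 0.0940
shift frac [ 0.0005 -0.0053 -0.0052] turn frac(about x) 0.0001
```

View pics/w20.png

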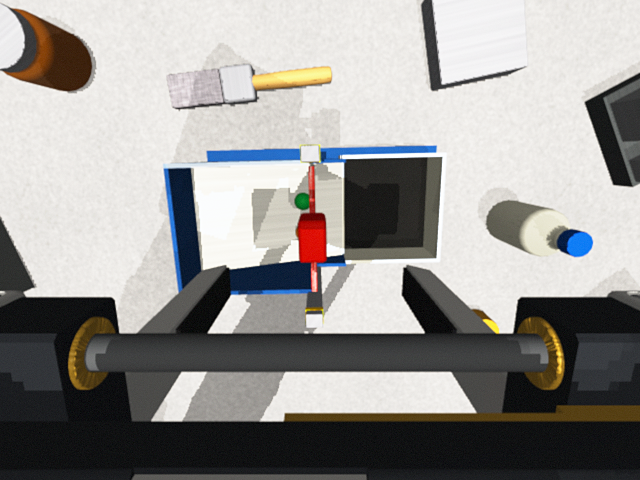

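View pics/c5.png

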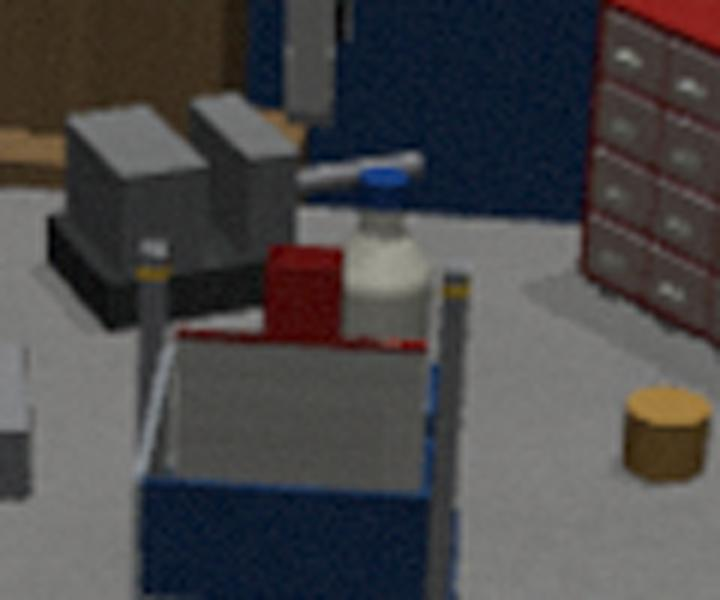

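```bash
python3 - <<'E'
from h import *
crop('w20',260,140,380,330,4,'c7')
E
```

```text
(no output)
```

View pics/c7.png

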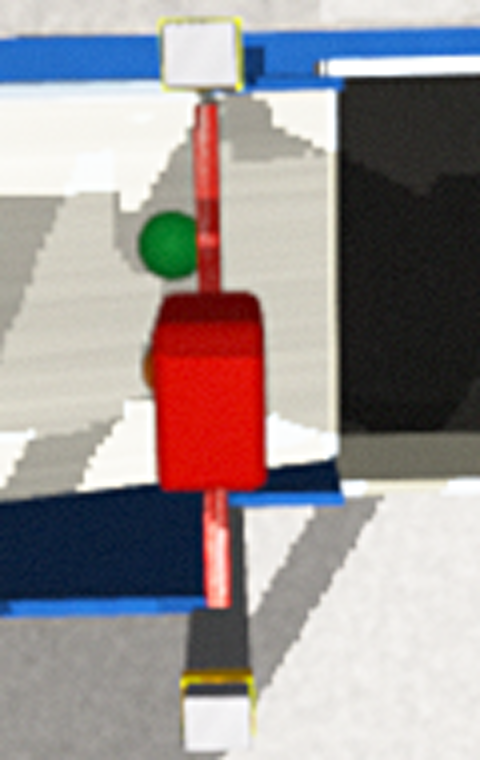

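```bash
python3 - <<'E'
from h import *
s=load('w20')
P=lambda c,z:world(s,260+c[0]/4,140+c[1]/4,z)[:2]
hs=[P(c,.213) for c in [(155,357),(264,353),(268,490),(160,492)]]
print(np.mean(hs,0),[np.linalg.norm(hs[i]-hs[i-1]).round(4) for i in range(4)])
d=(hs[0]+hs[1]-hs[2]-hs[3]);print('xang',np.degrees(np.arctan2(d[1],d[0])))
a,b=P((201,52),.212),P((218,722),.212);d=a-b;print('posts',a,b,np.linalg.norm(d),np.degrees(np.arctan2(d[1],d[0])),(a+b)/2)
to([*np.mean(hs,0),.193],180+np.degrees(np.arctan2(d[1],d[0])))
E
```

```text
[ 0.61253327 -0.2637483 ] [np.float64(0.0268), np.float64(0.0207), np.float64(0.0272), np.float64(0.021)]
xang 1.7497846358698348
posts [ 0.68190898 -0.26189576] [ 0.54962555 -0.26491077] 0.1323177865923757 1.305664611853265 [ 0.61576727 -0.26340327]
shift frac [ 0.4719 -0.0098  0.0073] turn frac(about x) -0.0032
```

Request:
drive_tool(commands=[[[0.02, -0.011, 0.003, -0.0035], [0.05, 0, 0, 0], [0.06, 0, 0, 0], [0.06, 0, 0, 0], [0.06, 0, 0, 0], [0.06, 0, 0, 0], [0.05, 0, 0, 0], [0.04, 0, 0, 0], [0.03, 0, 0, 0], [0.02, 0, 0, 0], [0.01, 0, 0, 0], [0, 0, 0, 0]]])

```text
time: 40.55
tool_pos: [0.6148, -0.2634, 0.1787]
ee_rot: [-3.021, 1.571, 0.144]
wrist_force: [-0.3, 0.0, -0.3]
width: 0.0939
```

```bash
python3 - <<'E'
from h import *
st();s=snap('wrist','w21')
E
```

```text
t 40.55 tcp [ 0.6148 -0.2634  0.1787] grip [ 0.6148 -0.2634  0.1975] yang -88.66 zang -178.66 tilt 0.011 q [-0.489  0.361  1.097  0.     1.684  1.058] F [-0.3  0.  -0.3] w 0.0939
```

View pics/w21.png

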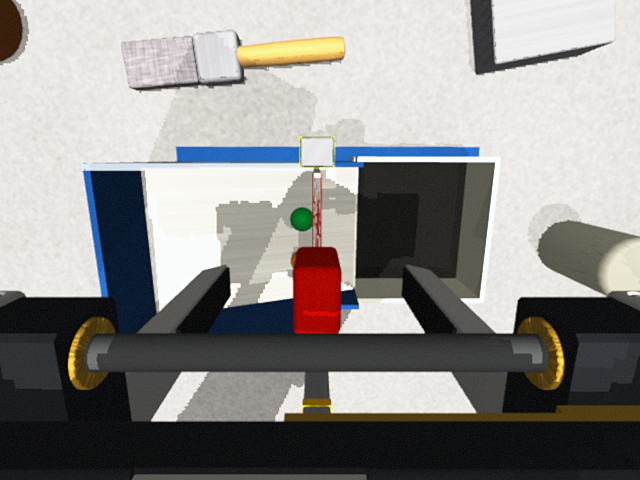

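The handle (294–341, 248–333) is centred between the fingers. Close.

Request:
drive_tool(commands=[[[0.012, 0, 0, 0], [0, 0, 0, 0], [0, 0, 0, 0], [0, 0, 0, 0], [0, 0, 0, 0], [0, 0, 0, 0], [0, 0, 0, 0], [0, 0, 0, 0], [0, 0, 0, 0], [0, 0, 0, 0], [0, 0, 0, 0], [0, 0, 0, 0], [0, 0, 0, 0], [0, 0, 0, 0]]], grip=0)

```text
time: 42.0
tool_pos: [0.6148, -0.2637, 0.1757]
ee_rot: [1.836, 1.57, -1.283]
wrist_force: [0.7, -1.2, -1.8]
width: 0.022
```

```bash
python3 - <<'E'
from h import *
st();s=snap('side','s22');crop('s22',280,110,400,210,6,'c5')
E
```

```text
t 42.00 tcp [ 0.6148 -0.2637  0.1757] grip [ 0.6148 -0.2637  0.1945] yang -88.67 zang -178.67 tilt 0.032 q [-0.49   0.361  1.102 -0.     1.678  1.058] F [ 0.7 -1.2 -1.8] w 0.0220
```

View pics/c5.png

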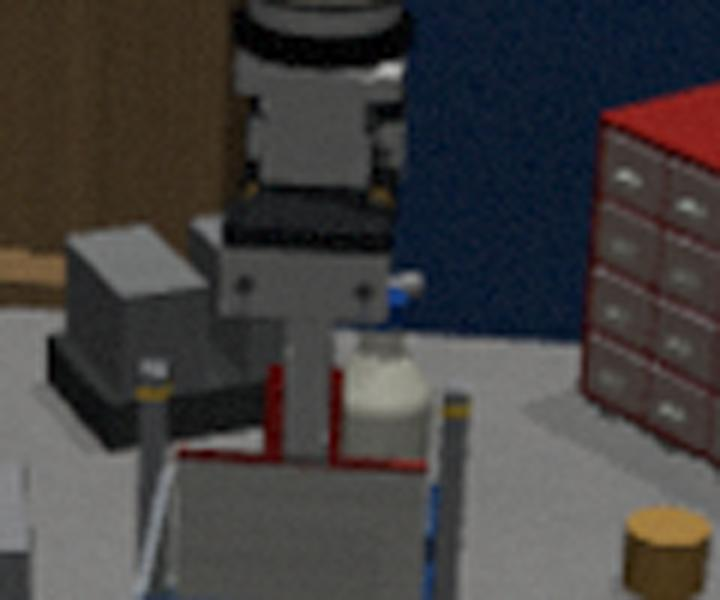

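Request:
drive_tool(commands=[[[-0.006, 0, 0, 0], [-0.012, 0, 0, 0], [-0.016, 0, 0, 0], [-0.016, 0, 0, 0], [-0.016, 0, 0, 0], [-0.016, 0, 0, 0], [-0.014, 0, 0, 0], [-0.008, 0, 0, 0], [0, 0, 0, 0], [0, 0, 0, 0]]])

```text
time: 43.05
tool_pos: [0.6147, -0.2636, 0.2007]
ee_rot: [-0.093, 1.57, 3.072]
wrist_force: [2.8, -4.6, -8.6]
width: 0.0221
```

```bash
python3 - <<'E'
from h import *
st();s=snap('side','s23');crop('s23',280,110,400,210,6,'c5')
E
```

```text
t 43.05 tcp [ 0.6147 -0.2636  0.2007] grip [ 0.6147 -0.2637  0.2195] yang -88.67 zang -178.67 tilt 0.054 q [-0.49   0.358  1.057 -0.     1.728  1.058] F [ 2.8 -4.6 -8.6] w 0.0221
```

View pics/c5.png

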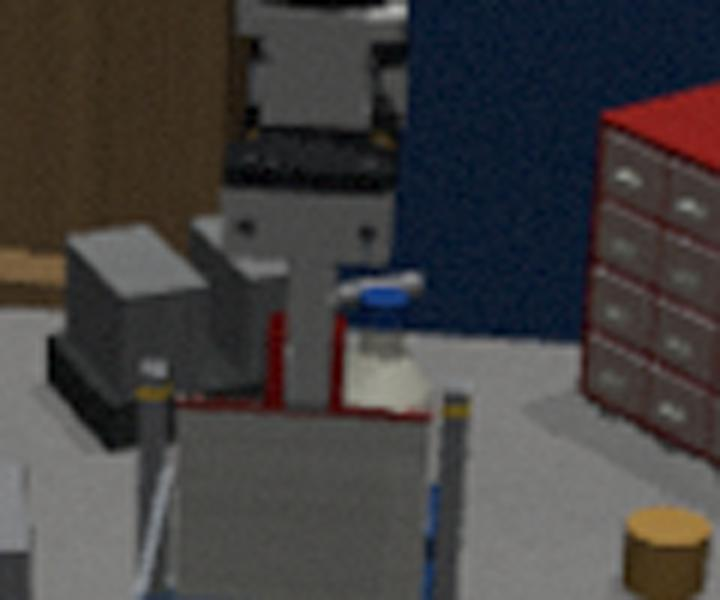

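25 mm raised; the red edge is still about 6 px under the yellow bands. Raise the remaining about 5 mm.

Request:
drive_tool(commands=[[[-0.01, 0, 0, 0], [-0.01, 0, 0, 0], [0, 0, 0, 0], [0, 0, 0, 0], [0, 0, 0, 0], [0, 0, 0, 0], [0, 0, 0, 0]]])

```text
time: 43.8
tool_pos: [0.6147, -0.2636, 0.2052]
ee_rot: [-0.212, 1.569, 2.953]
wrist_force: [3.2, -4.5, -10.4]
width: 0.0218
```

```bash
python3 - <<'E'
from h import *
st();s=snap('side','s24');crop('s24',290,150,370,210,10,'c5');snap('top','t24');crop('t24',320,190,480,290,5,'c6')
E
```

```text
t 43.80 tcp [ 0.6147 -0.2636  0.2052] grip [ 0.6147 -0.2636  0.224 ] yang -88.67 zang -178.67 tilt 0.081 q [-0.49   0.358  1.048 -0.     1.737  1.058] F [  3.2  -4.5 -10.4] w 0.0218
```

View pics/c5.png

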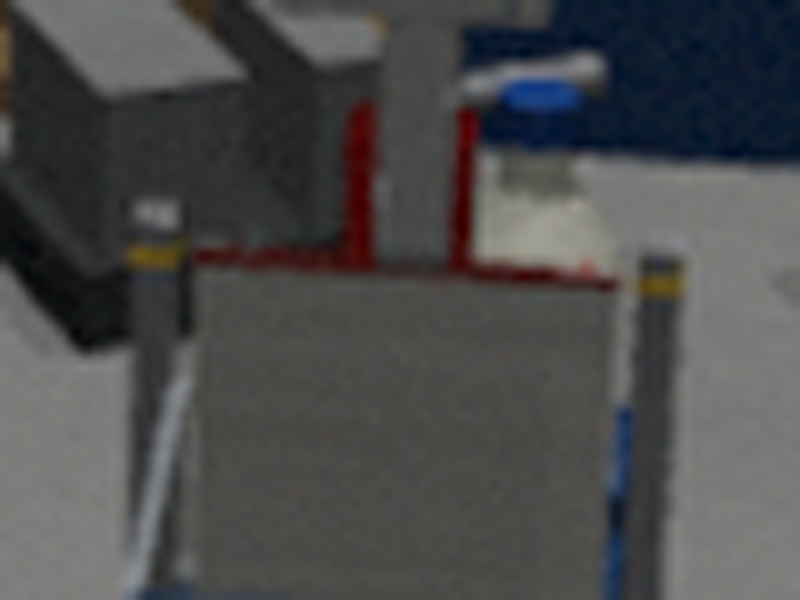

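View pics/c6.png

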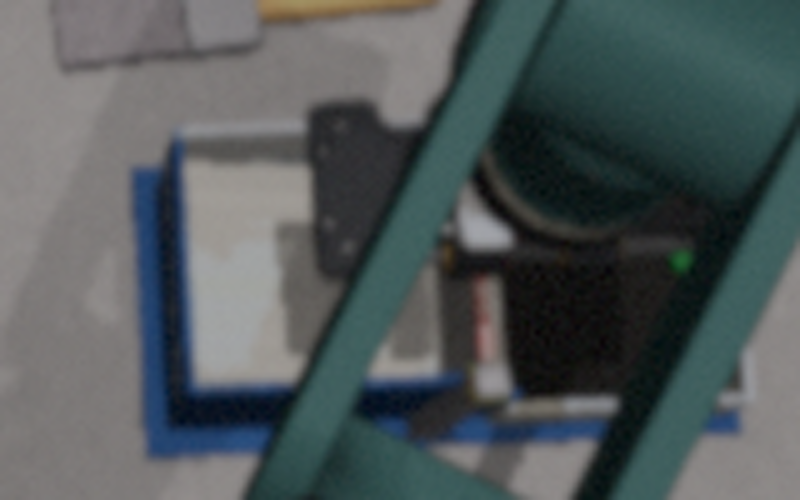

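The red edge is level with both yellow bands (255/255 and 286/285 px), lift 29.5 mm. Green is in the catch box (682,262). Check amber with the wrist camera.

```bash
python3 - <<'E'
from h import *
s=snap('wrist','w25');st()
E
```

```text
t 43.95 tcp [ 0.6147 -0.2636  0.2052] grip [ 0.6147 -0.2636  0.224 ] yang -88.67 zang -178.67 tilt 0.081 q [-0.49   0.358  1.048 -0.     1.737  1.058] F [  2.3  -4.8 -10.2] w 0.0219
```

View pics/w25.png

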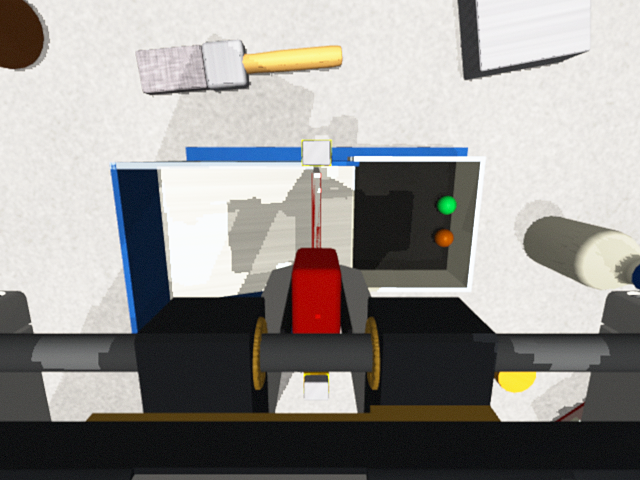

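Both green (447,205) and amber (444,238) are in the catch box. One short settling check, then hand in.

Request:
drive_tool(commands=[[[0, 0, 0, 0], [0, 0, 0, 0], [0, 0, 0, 0], [0, 0, 0, 0], [0, 0, 0, 0]]])

```text
time: 44.45
tool_pos: [0.6147, -0.2637, 0.2052]
ee_rot: [-0.223, 1.569, 2.941]
wrist_force: [2.5, -4.9, -9.4]
width: 0.0218
```

```bash
python3 - <<'E'
from h import *
st();snap('side','s26');print(robot.close_job())
E
```

```text
t 44.45 tcp [ 0.6147 -0.2637  0.2052] grip [ 0.6147 -0.2637  0.224 ] yang -88.67 zang -178.67 tilt 0.079 q [-0.49   0.358  1.048 -0.     1.737  1.058] F [ 2.5 -4.9 -9.4] w 0.0218
the job is handed in; nothing more can be done
None
```

View pics/s26.png

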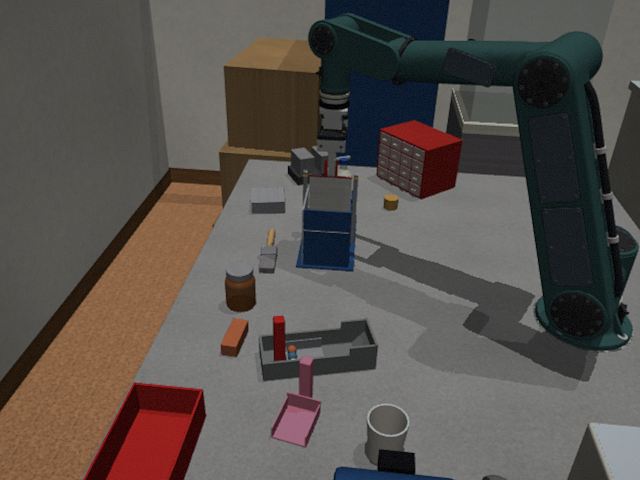

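The job is done and handed in at 44.5 s of the 72 s allowed, with the arm still holding the gate at half travel.

- **Scooping:** all five beads went into the scoop. Green and amber went into the hopper while the gate was shut. The first dump run, at 0.2 m/s, moved nothing. The second shed those two, and a third shed no more.
- **Scoop:** it is back in the tray, standing upright. Three leftover beads were still in it: brick red and blue show in the pictures after release. White was last seen just before release.
- **Gate:** I lifted it by the red handle 29.5 mm by arm position. The red edge was level with the yellow bands to about 1 px, under about 10 N of spring pull.
- **Last checks:** the wrist picture shows both green and amber in the catch box. In the last side picture the bystanders in view look undisturbed, though I checked that by eye only. The fingers were not seen to touch a bead.

One thing did not go as intended. Pressing the scoop on the tray's end wall (11 N) to tilt it back gave only a slight tilt. I therefore dumped the beads by running forward and stopping hard instead of tipping.

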